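# Close the keyed lid of an air-cleaner canister and snap its safety hook

### The job

Close up the leaning air-cleaner canister on the bench: put its lid on, turn it on the rim until the key under the lid drops into the notch in the rim, and seat it fully home. Then swing the safety hook over and press it down onto the eye on the lid until its sprung gate has snapped shut behind the eye bar. Leave the other things on the bench where they are, and let go of everything at the end.

Things in the scene. Friction and masses are not known exactly. Their poses are not given: they have to be found in the camera images.
- lid: round grey steel lid, 106 mm across, about 0.42 kg, lying right way up on the bench. Origin: centre of the skirt's lower edge, z up through the top. The skirt (inner diameter 100 mm, z = 0 to 14 mm) hangs under a flat plate (z = 14 to 18 mm). On top a black grip bar runs along the lid's x. The key is under the plate at the +y edge, and the steel eye stands out from the rim right above it.
- grip (a point): where to grip the lid: on its axis inside the black bar, 40 mm above the lid's lower edge. The bar is 64 mm long (lid x), 16 mm wide (lid y) and 28 mm tall (z = 18 to 46 mm), with a 3 mm high, 26 mm wide foot; take it across its width.
- key (a point): foot of the key inside the lid, at lid (0, 46, 6) mm. The key is 7 mm wide with rounded lower edges (1.5 mm), reaches from 41 mm off the axis out to the skirt, and 8 mm down from the plate (z = 6 to 14 mm).
- eye (a point): middle of the eye bar, at lid (0, 70, 16) mm: a steel bar 6 mm thick, bent round the lid's axis at a radius of 70 mm, reaching 0.52 rad to either side of the lid's +y, where two legs join it to the lid; 14 mm are free between bar and skirt.
- stand: fixed steel service stand that holds the canister in a clamp band, mouth up, leaning 30 degrees from vertical towards the stand's -x. Origin on the bench, under the centre of the mouth. The base plate is 170 by 120 mm and 8 mm thick. The canister is 96 mm in diameter, with a 6 mm thick rim; a filter element is already inside, 22 mm below the rim.
- mouth (a point): centre of the canister's mouth in the plane of its rim, 180 mm above the bench; z out along the canister's axis, +y level, to the hook's side. Fully home, the lid's plate lies on the rim: lid origin at (0, 0, -14) mm here, z axes along each other, key in the notch. Held square with the key standing on the rim it sits 8 mm higher, the skirt already round the rim with 2 mm clearance all round.
- mount: clamp band; same origin and axes as mouth. The rim has one notch, open to the top, 9.5 mm wide and 10 mm deep. The canister was clamped with the notch anywhere up to 0.26 rad to either side of this frame's +y, seen from the axis; its angle is not measured (look or feel for it). It is clamped tight and does not turn.
- hook_pivot (a point): pivot of the safety hook on the clamp band, at mouth (0, 121.5, -10) mm; its axis is parallel to the mouth's x
- hook (a joint): swing of the safety hook: 0 closed over the eye, growing as it swings up and outward, 1.57 standing along the mouth's z; stops 0 and 1.8. Starts open; friction keeps it where it is put (2 N at the pad move it). Steel, 12 mm wide, 62 mm from pivot to nose. Its jaw opens downward and straddles the eye bar from above. Pressing it over the bar takes about 4 N at the pad, pushed along its arc.
- hook_pad (a point): middle of the outer face of the hook's thumb pad, 26 mm (along the pivot axis) by 22 mm. In the closed hook it is 50 mm inward of the pivot (mouth -y) and 26 mm above it (mouth z) and faces along mouth z; the jaw's top is 9 mm and its cheeks' ends 37.5 mm below this face. It turns with the hook about the pivot.
- gate (a joint): angle of the sprung gate that shuts the jaw between its cheeks' lower ends: 0 shut, grows to about 1.2 rad as the eye bar pushes it up into the jaw, and springs back to 0 once the bar is past
- old_element: bystander: used pleated filter element standing on the bench, 78 mm in diameter, 82 mm tall, origin under its centre
- carton: bystander: plain cardboard carton, 85 by 85 by 100 mm, origin under its centre
- screwdriver: bystander: screwdriver, 170 mm long, lying on the bench with its length along its own x
Not all that is in view belongs to the job. Several things have the shape of the lid; the one meant has the colours described above.

How it is judged:
On the way, in this order (a step that is already met when the one before it is completed fails the run):
1. the lid is fully home on the canister with its key in the notch, while the hook is still open (z of lid in the frame of mouth below -0.0122 m and distance between lid and mouth below 0.018 m and angle between the z axis of lid and the z axis of mouth, either way round below 0.045 rad and value of joint hook above 0.7 rad), for 0.2 s.
2. the hook is down over the eye and its gate has sprung shut behind the eye bar (value of joint hook below 0.12 rad and value of joint gate below 0.2 rad and distance between eye and hook_pad below 0.03 m), for 0.2 s.
At the end, for the whole second after the job is handed in: The lid is fully home (its plate within about 1.8 mm of the rim, square to within 2.6 degrees, key in the notch), the hook is down over the eye (joint under 0.12 rad) with the eye bar inside its jaw, the gate is shut behind the bar (under 0.2 rad), and the lid is at rest (all of step 2 and z of lid in the frame of mouth below -0.0122 m and distance between lid and mouth below 0.018 m and angle between the z axis of lid and the z axis of mouth, either way round below 0.045 rad and linear speed of lid below 0.01 m/s); the robot touches nothing.
It fails at once if the used filter element, carton or screwdriver is moved by more than 30 mm (distance of any of old_element, carton, screwdriver from where it was at the start of the episode above 0.03 m).
It also fails if it takes over 67 s, if anything falls off the work surface, if the arm or the gripper's body presses on something with over 40 N, if the wrist force passes 120 N, or if a joint passes its speed limit or range.

### The arm

A 6-joint arm with a two-finger parallel gripper is mounted at the origin on the work surface. World frame = base frame: x ahead of the robot, y to its left, z up, the work surface at z = 0. Lengths are in m, angles in rad, forces in N, time in s.
With the tool pointing down it reaches from about 0.275 to 0.825 m from the base axis. Payload 5.2 kg.
Tool frame: the origin (TCP) lies on the centre line of the jaws, within the pads' length; the fingertips stand 19 mm ahead of it and the grasp point (between the pads) is the TCP (robot.tips_ahead is the distance from the TCP to the fingertips, in m); z points along the fingers, x is the direction in which the jaws open and shut, and the axes are right-handed (so a half turn about z gives the same grasp; the last joint's range is limited). The gripper opens to 93 mm and grips with 3 to 60 N. Pads are 15 mm wide; open, the fingers measure 128 mm over their backs; the gripper's body (75 mm by 188 mm) begins 65 mm behind the grasp point.
Start: joints at [1.1, 0.259, 1.535, -0, 1.348, -0.203], TCP at [0.146, 0.53, 0.238] pointing down, gripper open.
Joint ranges: [-3.14, 3.14], [-0.91, 2.08], [0.19, 2.58], [-1.22, 4.36], [0.22, 2.71], [-3.12, 3.12]. Speed limits (rad/s): [2.57, 2.57, 3.14, 3.14, 3.14, 3.14].

### API

Orientations are given as [roll, pitch, yaw] about the fixed x, y, z axes, in that order (R = Rz(yaw) Ry(pitch) Rx(roll)).
In Python, from workcell import robot, optics gives the robot as it stands.
- The arm moves only by the tool carry_out, never from a script. Its argument "deltas" is a list of rows, each a list of 7 numbers: the shift along the tool's x, y, z in m, then the turn, a rotation vector about the tool's x, y, z in rad, then the opening, from -1 (shut) to 1 (fully open). A call has exactly 8 rows; each row is the pose to reach, as a shift and turn from the pose commanded when the call began, along the tool's axes at that moment; what a row does not reach only later rows make up. A row lasts 1/12 s, in which the tool goes at most 41.7 mm and 7.16 degrees, less where a joint would pass 70% of its speed; a pose out of reach is approached as far as the arm can. A call with a gripper value outside its range is refused whole. The fingers move at their own pace and stop on an object; "newtons" is the grip in N (left out, the last holds). Time passes only in rows, so rows that repeat a pose let the fingers close, or fill a call up. It gives the time, the measured TCP pose, the force and the opening at its end, in the units of the state.
- robot.get_state(): the state, without advancing time (a new reading comes with each control period).
- optics.read_camera(name): name is "side" or "top" or "wrist"; returns the picture (400x640x3 uint8, red, green, blue); there is no depth.
- optics.get_calibration(name): a dict with "fx", "fy", "cx", "cy" (pixels), "origin" and "attitude" of the camera in the world; the wrist camera has in their place "hand_eye" (4x4, takes a point from camera to tool coordinates, whose origin is the TCP and whose axes are the tool frame's). Camera axes: x right, y down, z forward; pixel columns grow to the right and rows downward; lengths in m; the calibration is good to about 2 mm. The wrist camera is an equidistant fisheye: a pixel r from the principal point sees the ray r / f radians off the axis. A picture is of the moment at which its call begins: read the wrist's pose just before it. get_calibration takes no time and is no camera call.
- robot.close_job(): hands the job in, once; it reports no verdict.
The state is a dict: "clock": time; "joint_pos": joint angles; "qd": joint speeds; "effort": joint torques, N m; "tool_pos": TCP position; "tool_rot": TCP orientation; "force": force on the tool from outside, world axes, zero at the start; "torque": the same for the moment, N m; "width": finger opening in m.
Only numpy, scipy, OpenCV 4.12 (cv2) and the standard library are available. Lean on these libraries where they do the work, as an engineer would, in place of code of your own. Each camera call takes 0.05 s, during which the arm holds its last target.

## Working session

There is one attempt and no reset: what is moved stays moved. The work goes in short steps, Python scripts to look and compute and a tool call to move; the robot and the scene stay as the last step left them, time stands still between calls to the robot, and variables do not carry over. Pictures are saved under pics/ and viewed, and the job is handed in when it is done.

Besides the shell and the picture viewer there is one more tool, called after "Emit:" by a JSON object that holds its "op" and its "data", one argument or row to a line. carry_out: Moves the arm, as the interface text tells. Its arguments: {"type":"object","properties":{"deltas":{"type":"array","items":{"type":"array","items":{"type":"number"}}},"newtons":{"type":"number"}},"required":["deltas"]}

```bash
ls -la; mkdir -p pics; python3 - <<'E'
from workcell import robot, optics
import cv2
s=robot.get_state(); print(s)
for n in ["side","top","wrist"]:
    print(n,optics.get_calibration(n))
    im=optics.read_camera(n); cv2.imwrite(f"pics/{n}0.png",im[:,:,::-1])
E
```

```text
total 12
drwxr-xr-x  3 agent agent 4096 Dec  7 02:38 .
drwxr-xr-x 23 root  root  4096 Dec  7 02:38 ..
drwxr-xr-x  2 agent agent 4096 Dec  7 02:38 pics
{'clock': 0.0, 'joint_pos': array([ 1.10023622e+00,  2.59342460e-01,  1.53605691e+00, -1.45046789e-05,
        1.34799146e+00, -2.02812476e-01]), 'qd': array([-0.00105713, -0.0005705 , -0.00170128,  0.00012042,  0.00038051,
       -0.00055142]), 'effort': array([ 7.22878085e-04, -4.37307966e+01, -2.84004790e+01,  7.19628925e-02,
        4.12276725e-02, -1.57151912e-04]), 'tool_pos': array([0.145265  , 0.5299504 , 0.23682847]), 'tool_rot': array([-3.14124431e+00,  1.76416531e-03,  1.30305222e+00]), 'force': array([-0.20628378, -0.07961212,  0.27006891]), 'torque': array([ 0.02747472, -0.00274939, -0.03081149]), 'width': 0.09311817576391523}
side {'fx': 444.5155052365195, 'fy': 444.5155052365195, 'cx': 319.1828423218376, 'cy': 203.4198703562361, 'origin': array([ 0.14655894, -0.50724143,  0.88701484]), 'attitude': array([-2.39104538,  0.01084549, -0.57183982])}
top {'fx': 411.77678670227533, 'fy': 411.77678670227533, 'cx': 321.6179795624635, 'cy': 198.05464262456223, 'origin': array([0.35860773, 0.0894591 , 1.238075  ]), 'attitude': array([-2.98861864, -0.00610012, -1.5916729 ])}
wrist {'fx': 309.70691628693146, 'fy': 309.70691628693146, 'cx': 319.46042700529114, 'cy': 202.67442906742707, 'hand_eye': array([[ 9.99999775e-01, -2.32602754e-04,  6.29973669e-04,
        -3.99285218e-04],
       [ 6.19844702e-05,  9.66063722e-01,  2.58303854e-01,
        -7.02392046e-02],
       [-6.68676896e-04, -2.58303756e-01,  9.66063519e-01,
        -1.47262146e-01],
       [ 0.00000000e+00,  0.00000000e+00,  0.00000000e+00,
         1.00000000e+00]])}
```

View pics/side0.png

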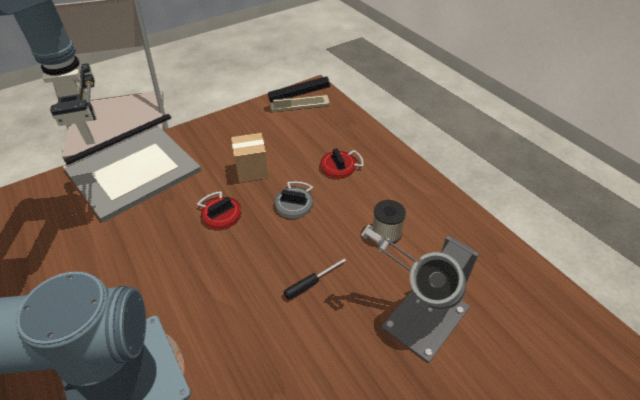

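View pics/top0.png

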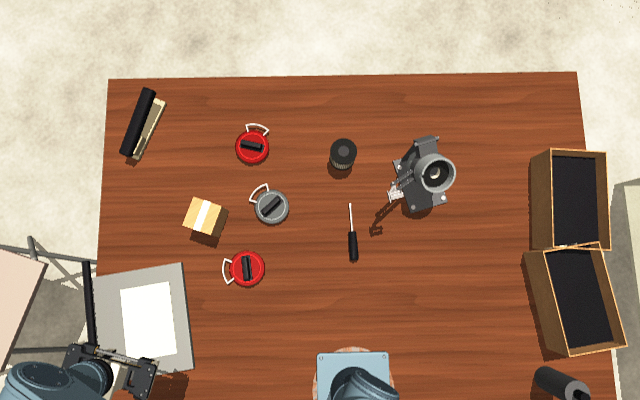

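View pics/wrist0.png

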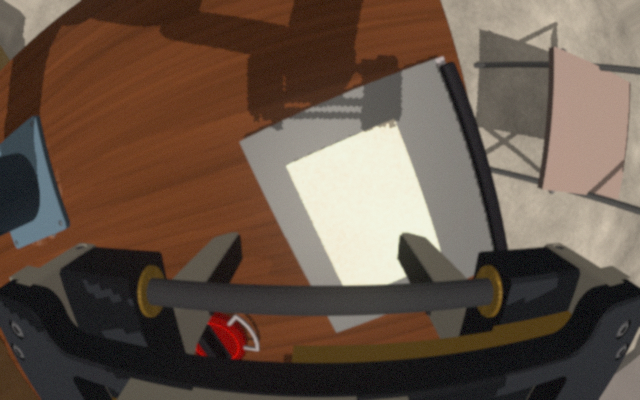

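The grey lid is at top-view pixel (271,206). The red lids at (252,147) and (246,268) have the same shape but the wrong colour. In the side view the grey one is at (294,203). I'll check it in close crops.

```bash
cat > h.py <<'E'
import numpy as np, cv2
from scipy.spatial.transform import Rotation as R
from workcell import robot, optics
def rot(a): return R.from_euler('xyz',a).as_matrix()
def cam(n):
    c=optics.get_calibration(n); return c,rot(c['attitude']),np.array(c['origin'])
def ray(n,u,v):
    c,A,o=cam(n); d=A@np.array([(u-c['cx'])/c['fx'],(v-c['cy'])/c['fy'],1.]); return o,d/np.linalg.norm(d)
def onz(n,u,v,z):
    o,d=ray(n,u,v); return o+d*(z-o[2])/d[2]
def proj(n,p):
    c,A,o=cam(n); q=A.T@(np.array(p)-o); return np.array([c['cx']+c['fx']*q[0]/q[2],c['cy']+c['fy']*q[1]/q[2]])
def tri(rs):
    M=np.zeros((3,3));b=np.zeros(3)
    for o,d in rs:
        P=np.eye(3)-np.outer(d,d);M+=P;b+=P@o
    p=np.linalg.solve(M,b); return p,[np.linalg.norm((np.eye(3)-np.outer(d,d))@(p-o)) for o,d in rs]
def wpose():
    s=robot.get_state(); T=np.eye(4);T[:3,:3]=rot(s['tool_rot']);T[:3,3]=s['tool_pos'];return T
def wray(T,u,v):
    c=optics.get_calibration('wrist');H=np.array(c['hand_eye']);x=(u-c['cx'])/c['fx'];y=(v-c['cy'])/c['fy'];r=np.hypot(x,y)
    d=np.array([np.sin(r)*x/r,np.sin(r)*y/r,np.cos(r)]) if r>0 else np.array([0,0,1.])
    M=T@H; return M[:3,3],M[:3,:3]@d
def wproj(T,p):
    c=optics.get_calibration('wrist');M=np.linalg.inv(T@np.array(c['hand_eye']));q=M[:3,:3]@np.array(p)+M[:3,3]
    t=np.arctan2(np.hypot(q[0],q[1]),q[2]);f=t/np.hypot(q[0],q[1]);return np.array([c['cx']+c['fx']*f*q[0],c['cy']+c['fy']*f*q[1]])
def crop(im,x0,y0,w,h,k,name):
    cv2.imwrite('pics/'+name,cv2.resize(im[y0:y0+h,x0:x0+w],None,fx=k,fy=k,interpolation=cv2.INTER_CUBIC))
E
python3 - <<'E'
from h import *
t=cv2.imread('pics/top0.png');s=cv2.imread('pics/side0.png')
crop(t,230,165,80,60,10,'c_lid_t.png');crop(t,360,120,110,100,6,'c_st_t.png');crop(s,340,190,150,170,3.5,'c_st_s.png');crop(s,264,170,60,60,8,'c_lid_s.png')
E
```

```text
(no output)
```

View pics/c_lid_t.png

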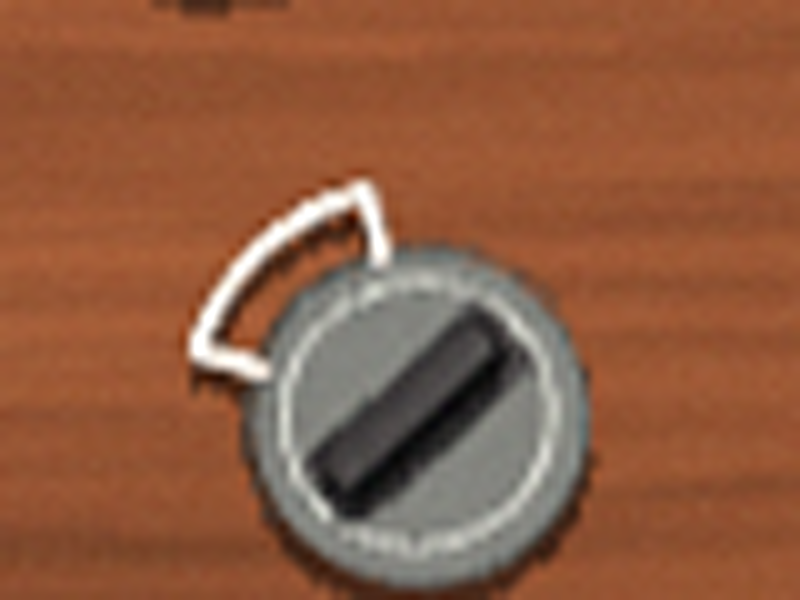

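View pics/c_st_t.png

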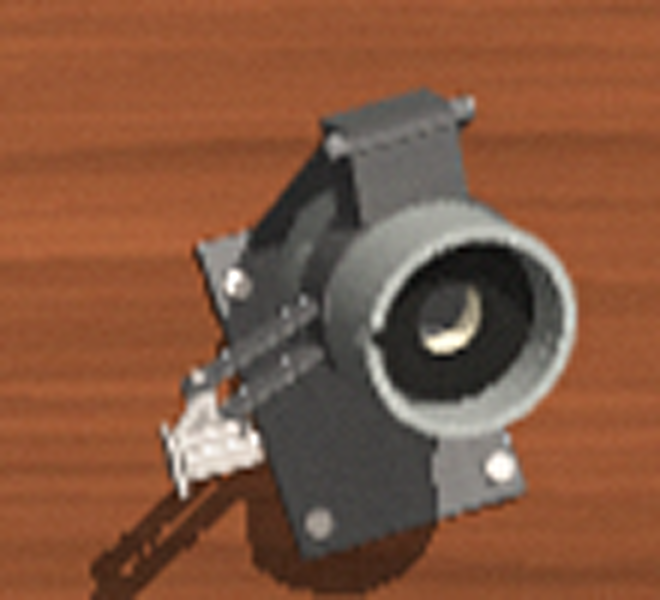

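View pics/c_st_s.png

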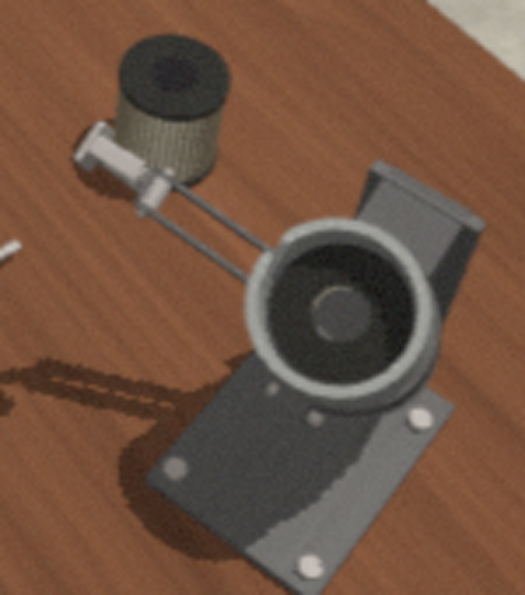

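The crops confirm the grey lid: black bar, steel eye at upper left. The stand's mouth is at about (437,173) in the top view, and the rim notch shows as a dark nick at about (423,177). Next I measure the lid and the mouth.

```bash
python3 - <<'E'
from h import *
t=cv2.imread('pics/top0.png');s=cv2.imread('pics/side0.png')
# lid: low-saturation mask in top
hsv=cv2.cvtColor(t,cv2.COLOR_BGR2HSV)
m=((hsv[:,:,1]<70)).astype(np.uint8)
n,l,st,ce=cv2.connectedComponentsWithStats(m)
k=l[206,262]; print('top lid',st[k],ce[k])
mm=(l==k).astype(np.uint8)
core=cv2.morphologyEx(mm,cv2.MORPH_CLOSE,cv2.getStructuringElement(cv2.MORPH_ELLIPSE,(9,9)))
core=cv2.morphologyEx(core,cv2.MORPH_OPEN,cv2.getStructuringElement(cv2.MORPH_ELLIPSE,(21,21)))
c=max(cv2.findContours(core,0,cv2.CHAIN_APPROX_NONE)[0],key=len); e=cv2.fitEllipse(c); print(e)
P=np.array([onz('top',p[0][0],p[0][1],0.017)[:2] for p in c])
A=np.c_[2*P,np.ones(len(P))];x=np.linalg.lstsq(A,(P**2).sum(1),rcond=None)[0];print('circ',x[:2],np.sqrt(x[2]+x[0]**2+x[1]**2))
# eye legs corners: (237,200)?? crop coords
a=onz('top',230+20.0,165+35.3,0.016);b=onz('top',230+36.3,165+18.8,0.016); print('eye corners',a,b)
ce2=x[:2]; 
for q in (a,b): print(np.linalg.norm(q[:2]-ce2),np.arctan2(*(q[:2]-ce2)[::-1]))
# bar ends top centre line
p1=onz('top',230+48.0,165+32.5,0.046);p2=onz('top',230+33.5,165+46.5,0.046);print('bar',p1,p2,(p1+p2)/2,np.arctan2(*(p1-p2)[:2][::-1]))
# bolts
for c in [(399.5,167.2),(413.3,207.2),(443.3,197.5)]: print('bolt',onz('top',c[0],c[1],0.011))
E
```

```text
top lid [249 183  40  41 977] [270.31832139 205.13306039]
((269.81793212890625, 204.69866943359375), (31.385454177856445, 40.36168670654297), 135.1623992919922)
circ [0.53087825 0.23422566] 0.05367831462076356
eye corners [0.54430363 0.29282913 0.016     ] [0.593657   0.24400271 0.016     ]
0.060121614316656746 1.3455938197953234
0.06353552231254203 0.15449713348360095
bar [0.54640036 0.20600426 0.046     ] [0.50597841 0.24838924 0.046     ] [0.52618938 0.22719675 0.046     ] -0.809099695400309
bolt [ 0.63818546 -0.16177851  0.011     ]
bolt [ 0.51426486 -0.197219    0.011     ]
bolt [ 0.54196856 -0.28958815  0.011     ]
```

```bash
python3 - <<'E'
from h import *
yaw=0.284
Rm=R.from_euler('z',yaw).as_matrix()@R.from_euler('y',-np.pi/6).as_matrix()
est=None
def fit(n,pts,z0=None):
    c=onz(n,*np.mean(pts,0),0.18) 
    for _ in range(20):
        Q=[]
        for u,v in pts:
            o,d=ray(n,u,v);t=((c-o)@Rm[:,2])/(d@Rm[:,2]);Q.append((o+d*t-c)@Rm[:,:2])
        Q=np.array(Q);A=np.c_[2*Q,np.ones(len(Q))];x=np.linalg.lstsq(A,(Q**2).sum(1),rcond=None)[0]
        r=np.sqrt(x[2]+x[0]**2+x[1]**2); res=np.linalg.norm(Q-x[:2],axis=1)-r
        c2=c+Rm[:,:2]@x[:2]; o=cam(n)[2]; d=c2-o; c=o+d*(0.18-o[2])/d[2]
    return c,r,res.std()
for n,ctr,rr in (('top',(437,173),(8,24)),('side',(437,279),(14,34))):
    im=cv2.imread(f'pics/{n}0.png'); g=cv2.cvtColor(im,cv2.COLOR_BGR2GRAY).astype(np.float32)
    inn=[]
    for a in np.linspace(0,2*np.pi,72,endpoint=False):
        rs=np.arange(rr[0],rr[1],0.25); u=ctr[0]+rs*np.cos(a);v=ctr[1]+rs*np.sin(a)
        p=cv2.remap(g,u[None].astype(np.float32),v[None].astype(np.float32),cv2.INTER_LINEAR)[0]
        gr=np.gradient(p); i=gr.argmax(); 
        if gr[i]>2: inn.append((u[i],v[i]))
    inn=np.array(inn)
    for _ in range(3):
        e=cv2.fitEllipse(inn.astype(np.float32))
        # residual by normalised radius
        th=np.deg2rad(e[2]);dx=inn-np.array(e[0]);uu=np.c_[dx@[np.cos(th),np.sin(th)],dx@[-np.sin(th),np.cos(th)]]/(np.array(e[1])/2)
        q=abs(np.linalg.norm(uu,axis=1)-1); inn=inn[q<max(2*np.median(q),.03)]
    print(n,e,len(inn)); print(fit(n,inn))
    k=8; x0,y0=int(ctr[0]-40),int(ctr[1]-36)
    cr=cv2.resize(im[y0:y0+72,x0:x0+80],None,fx=k,fy=k,interpolation=cv2.INTER_CUBIC)
    for u,v in inn: cv2.circle(cr,(int((u-x0+.5)*k),int((v-y0+.5)*k)),3,(0,0,255),-1)
    cv2.imwrite(f'pics/fit_{n}.png',cr)
E
```

```text
top ((437.1905822753906, 173.06851196289062), (23.788869857788086, 32.68933868408203), 55.3134880065918) 41
(array([ 0.58080805, -0.22641703,  0.18      ]), np.float64(0.038496641374720864), np.float64(0.0024505470521663073))
side ((436.57781982421875, 277.5896911621094), (43.6156005859375, 44.44546127319336), 175.7543487548828) 60
(array([ 0.57772182, -0.22831824,  0.18      ]), np.float64(0.040947246015849925), np.float64(0.0009061746253958552))
```

View pics/fit_top.png

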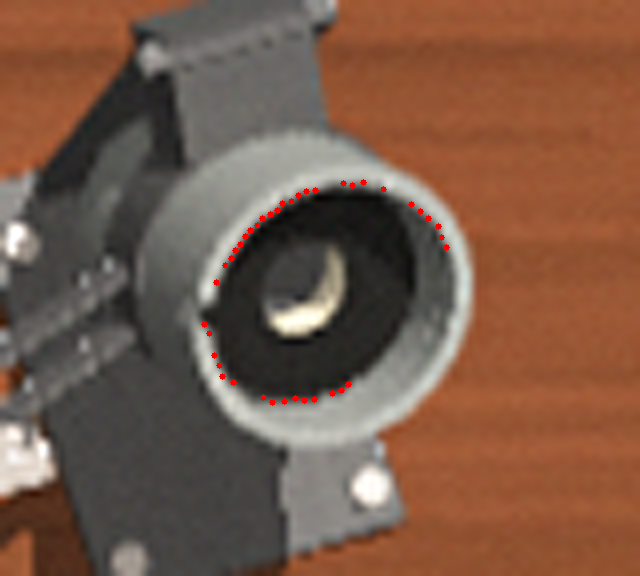

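View pics/fit_side.png

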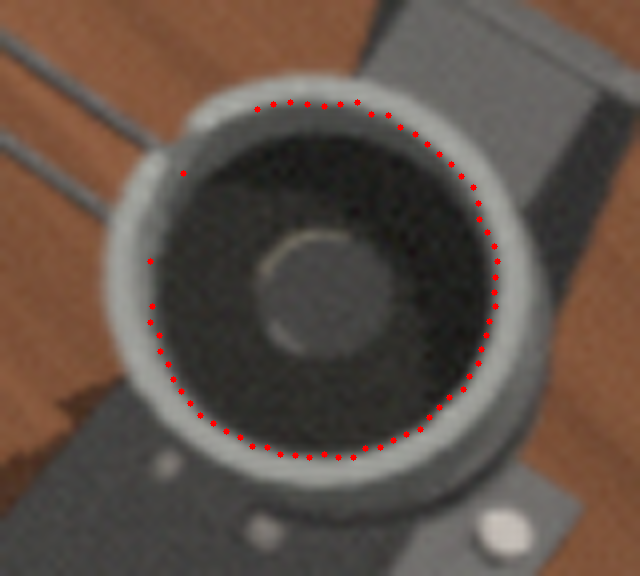

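```bash
cat >> h.py <<'E'
def mframe(c=(0.579,-0.228,0.18),yaw=0.284):
    T=np.eye(4);T[:3,:3]=R.from_euler('z',yaw).as_matrix()@R.from_euler('y',-np.pi/6).as_matrix();T[:3,3]=c;return T
def delta(Rt,pt,T0=None):
    """tool-frame shift and rotvec from pose T0 (default measured) to target"""
    T0=wpose() if T0 is None else T0
    return np.r_[T0[:3,:3].T@(np.array(pt)-T0[:3,3]),R.from_matrix(T0[:3,:3].T@Rt).as_rotvec()]
def down(yaw): return R.from_euler('xyz',[np.pi,0,yaw]).as_matrix()
np.set_printoptions(precision=4,suppress=True)
E
python3 - <<'E'
from h import *
print(delta(down(0.762),[0.527,0.229,0.2]))
M=mframe()
for n,u,v in (('top',422.6,175.1),('side',418.9,260.5)):
    o,d=ray(n,u,v);t=((M[:3,3]-o)@M[:3,2])/(d@M[:3,2]);q=M[:3,:3].T@(o+d*t-M[:3,3]);print(q,np.arctan2(-q[0],q[1]))
# wrist angles needed
def wr(j): return j
E
```

```text
[-0.1893  0.4477  0.0372  0.0001  0.0014  0.541 ]
[ 0.0106  0.0416 -0.    ] -0.25009093851809483
[ 0.0086  0.0438 -0.    ] -0.1943490531762402
```

Emit:
{"op": "carry_out", "data": {
  "deltas": [
    [-0.016, 0.037, 0.003, 0, 0, 0.045, 1],
    [-0.032, 0.075, 0.006, 0, 0, 0.09, 1],
    [-0.047, 0.112, 0.009, 0, 0, 0.135, 1],
    [-0.063, 0.149, 0.012, 0, 0, 0.18, 1],
    [-0.079, 0.187, 0.015, 0, 0, 0.225, 1],
    [-0.095, 0.224, 0.018, 0, 0, 0.27, 1],
    [-0.11, 0.261, 0.021, 0, 0, 0.315, 1],
    [-0.126, 0.298, 0.025, 0, 0, 0.36, 1]
  ]
}}

```text
clock: 0.82
tool_pos: [0.4008, 0.3286, 0.2126]
tool_rot: [-3.142, -0.0, 0.941]
force: [0.2, 0.8, -0.2]
width: 0.0934
```

Emit:
{"op": "carry_out", "data": {
  "deltas": [
    [-0.012, 0.031, 0.005, 0, 0, 0.09, 1],
    [-0.018, 0.068, 0.008, 0, 0, 0.15, 1],
    [-0.022, 0.105, 0.012, 0, 0, 0.18, 1],
    [-0.026, 0.135, 0.012, 0, 0, 0.18, 1],
    [-0.026, 0.158, 0.012, 0, 0, 0.18, 1],
    [-0.026, 0.158, 0.012, 0, 0, 0.18, 1],
    [-0.026, 0.158, 0.012, 0, 0, 0.18, 1],
    [-0.026, 0.158, 0.012, 0, 0, 0.18, 1]
  ]
}}

```text
clock: 1.48
tool_pos: [0.5114, 0.2164, 0.2002]
tool_rot: [-3.14, 0.001, 0.763]
force: [0.2, -0.2, -0.1]
width: 0.0927
```

```bash
python3 - <<'E'
from h import *
T=wpose();print(T, robot.get_state()['joint_pos'])
im=optics.read_camera('wrist');cv2.imwrite('pics/w1.png',im[:,:,::-1])
print(wproj(T,[0.5262,0.2272,0.046]), delta(down(.762),[0.527,.229,.2]))
E
```

```text
[[ 0.723   0.6909 -0.0014  0.5114]
 [ 0.6909 -0.723   0.0002  0.2164]
 [-0.0009 -0.0011 -1.      0.2002]
 [ 0.      0.      0.      1.    ]] [ 0.1992  0.2965  1.5776  0.0005  1.2688 -0.5637]
[337.2167 195.2332] [ 0.0199  0.0021  0.0004 -0.0009  0.0007  0.0016]
```

View pics/w1.png

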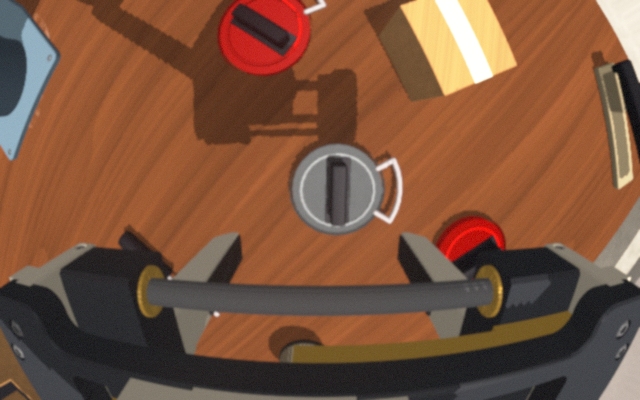

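Wrist view: the grey lid at (337,188) with its bar nearly vertical in the image and the eye to the right. One red lid at (265,33), another at (470,243). I refine the lid centre and yaw from this picture.

```bash
python3 - <<'E'
from h import *
T=wpose()
im=cv2.imread('pics/w1.png')
hsv=cv2.cvtColor(im,cv2.COLOR_BGR2HSV);g=cv2.cvtColor(im,cv2.COLOR_BGR2GRAY).astype(np.float32)
sat=hsv[:,:,1].astype(np.float32)
pts=[]
for a in np.linspace(-np.pi,np.pi,120,endpoint=False):
    if abs(a)<0.75: continue
    rs=np.arange(34,58,.25);u=(337+rs*np.cos(a)).astype(np.float32)[None];v=(188+rs*np.sin(a)).astype(np.float32)[None]
    p=cv2.GaussianBlur(cv2.remap(sat,u,v,cv2.INTER_LINEAR),(9,1),0)[0];gr=np.gradient(p);i=gr.argmax();pts.append((u[0,i],v[0,i]))
pts=np.array(pts)
def onzw(u,v,z):
    o,d=wray(T,u,v);return o+d*(z-o[2])/d[2]
P=np.array([onzw(u,v,.016)[:2] for u,v in pts])
for _ in range(4):
    A=np.c_[2*P,np.ones(len(P))];x=np.linalg.lstsq(A,(P**2).sum(1),rcond=None)[0];r=np.sqrt(x[2]+x[0]**2+x[1]**2);e=abs(np.linalg.norm(P-x[:2],axis=1)-r);P=P[e<max(.001,2*np.median(e))]
print('plate',x[:2],r,len(P),e.std())
# bar top
m=((g<75)).astype(np.uint8); m[:150]=0;m[230:]=0;m[:,:322]=0;m[:,358:]=0
crop(im,280,130,140,120,5,'w1c.png')
E
```

```text
plate [0.528  0.2273] 0.05169795476696853 80 0.0002298348716199533
```

View pics/w1c.png

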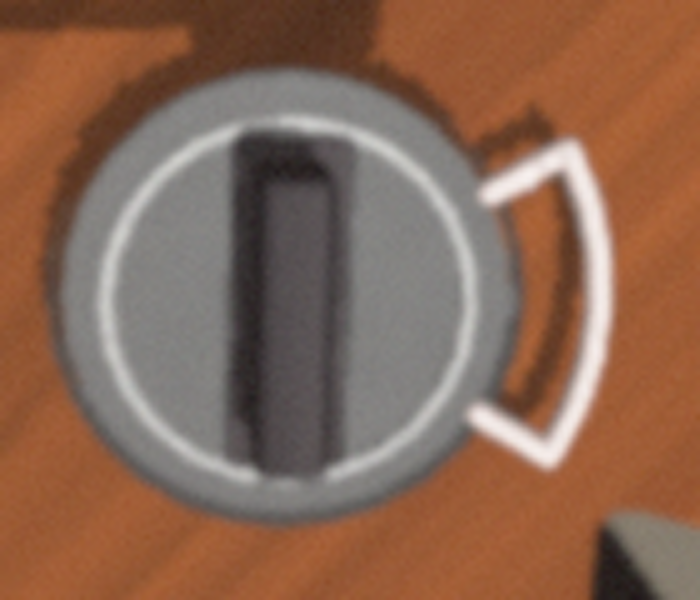

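```bash
python3 - <<'E'
from h import *
T=wpose()
def onzw(u,v,z):
    o,d=wray(T,u,v);return o+d*(z-o[2])/d[2]
c=np.array([.528,.2273])
a=onzw(280+299/5-.4,130+178/5-.4,.046)[:2];b=onzw(280+291/5-.4,130+472/5-.4,.046)[:2];print('bar',a,b,(a+b)/2,np.linalg.norm(a-b),np.arctan2(*(a-b)[::-1]))
for q in ((570,148),(550,465)):
    p=onzw(280+q[0]/5-.4,130+q[1]/5-.4,.016)[:2];print(p,np.linalg.norm(p-c),np.arctan2(*(p-c)[::-1]))
E
```

```text
bar [0.5063 0.2507] [0.5478 0.2063] [0.5271 0.2285] 0.060834852946425905 2.322697251116929
[0.5486 0.2957] 0.07142806692838856 1.2780970074641438
[0.5986 0.2425] 0.07225721310893521 0.2123235494553969
```

```bash
python3 - <<'E'
from h import *
print(delta(down(.75),[.5275,.228,.042]))
E
```

```text
[ 0.0197  0.0033  0.1584 -0.0009  0.0007  0.0136]
```

Emit:
{"op": "carry_out", "data": {
  "deltas": [
    [0.01, 0.002, 0.03, 0, 0, 0.013, -0.1],
    [0.02, 0.003, 0.06, 0, 0, 0.013, -0.1],
    [0.02, 0.003, 0.09, 0, 0, 0.013, -0.1],
    [0.02, 0.003, 0.115, 0, 0, 0.013, -0.1],
    [0.02, 0.003, 0.135, 0, 0, 0.013, -0.1],
    [0.02, 0.003, 0.15, 0, 0, 0.013, -0.1],
    [0.02, 0.003, 0.158, 0, 0, 0.013, -0.1],
    [0.02, 0.003, 0.158, 0, 0, 0.013, -0.1]
  ],
  "newtons": 35
}}

```text
clock: 2.2
tool_pos: [0.5266, 0.2285, 0.041]
tool_rot: [-3.14, 0.003, 0.752]
force: [-0.8, -0.2, -0.4]
width: 0.0447
```

```bash
python3 - <<'E'
from h import *
T=wpose();print(T[:3,3],robot.get_state()['width'],robot.get_state()['force'])
im=optics.read_camera('wrist');cv2.imwrite('pics/w2.png',im[:,:,::-1])
E
```

```text
[0.5266 0.2285 0.041 ] 0.04467656086681329 [-0.8043 -0.1527 -0.3799]
```

View pics/w2.png

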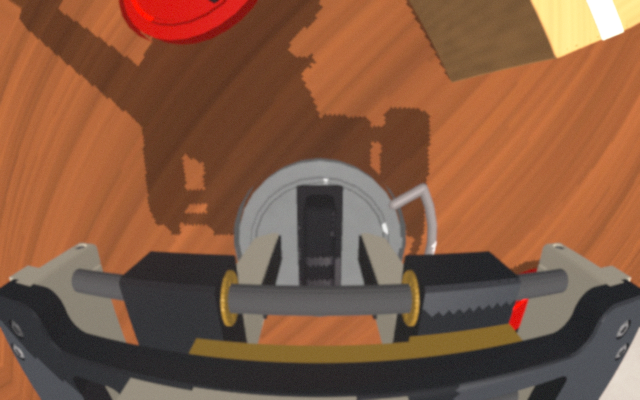

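The bar sits centred between the fingers at (320,235). I close on it.

Emit:
{"op": "carry_out", "data": {
  "deltas": [
    [0, 0, 0, 0, 0, 0, -1],
    [0, 0, 0, 0, 0, 0, -1],
    [0, 0, 0, 0, 0, 0, -1],
    [0, 0, 0, 0, 0, 0, -1],
    [0, 0, 0, 0, 0, 0, -1],
    [0, 0, 0, 0, 0, 0, -1],
    [0, 0, 0, 0, 0, 0, -1],
    [0, 0, 0, 0, 0, 0, -1]
  ],
  "newtons": 45
}}

```text
clock: 2.92
tool_pos: [0.5288, 0.2277, 0.0434]
tool_rot: [3.141, -0.0, 0.75]
force: [-1.5, -0.9, 5.6]
width: 0.0157
```

```bash
python3 - <<'E'
from h import *
T=wpose();print(T)
# candidate waypoints at mouth
M=mframe()
def tool(lift,ang,dy=0):
    Rl=M[:3,:3]@R.from_euler('z',ang).as_matrix()
    # tool x=lid y, tool z=-lid z, tool y = lid x
    Rt=np.c_[Rl[:,1],Rl[:,0],-Rl[:,2]]
    return Rt, M[:3,3]+M[:3,2]*(lift)
Rt,p=tool(.026+.10,-.22); print(p); print('to hover',delta(Rt,p))
E
```

```text
[[ 0.7317  0.6816  0.0005  0.5288]
 [ 0.6816 -0.7317 -0.0001  0.2277]
 [ 0.0003  0.0004 -1.      0.0434]
 [ 0.      0.      0.      1.    ]]
[ 0.5185 -0.2457  0.2891]
to hover [-0.3301  0.3395 -0.2457 -0.4259  0.3324 -0.864 ]
```

```bash
cat >> h.py <<'E'
import json,os
CF='cmd.json'
def setcmd(T): json.dump(np.array(T).tolist(),open(CF,'w'))
def cmd(): return np.array(json.load(open(CF)))
def adv(row,T=None):
    """commanded pose after row"""
    T=cmd() if T is None else T
    D=np.eye(4);D[:3,:3]=R.from_rotvec(row[3:6]).as_matrix();D[:3,3]=row[:3];return T@D
def tool_for(lift,ang,ox=0,oy=0,M=None):
    M=mframe() if M is None else M
    Rl=M[:3,:3]@R.from_euler('z',ang).as_matrix()
    return np.c_[Rl[:,1],Rl[:,0],-Rl[:,2]], M[:3,3]+M[:3,:3]@np.array([ox,oy,lift])
E
python3 - <<'E'
from h import *
T=np.eye(4);T[:3,:3]=down(1.303);T[:3,3]=[.1458,.53,.2377]
for r in ([-.126,.298,.025,0,0,.36],[-.026,.158,.012,0,0,.18],[.02,.003,.158,0,0,.013]): T=adv(r,T)
print(T, wpose()[:3,3]); setcmd(T)
Rt,p=tool_for(.026+.17,-.22,ox=.11);print(p,delta(Rt,p,T))
print(mframe()[:3,:3]@[0,.1215,-.01]+mframe()[:3,3])
E
```

```text
[[ 0.7317  0.6816  0.      0.529 ]
 [ 0.6816 -0.7317 -0.      0.2274]
 [ 0.      0.     -1.      0.0427]
 [ 0.      0.      0.      1.    ]] [0.5288 0.2277 0.0434]
[ 0.5764 -0.2288  0.4047] [-0.2763  0.3661 -0.362  -0.4264  0.3326 -0.864 ]
[ 0.5498 -0.11    0.1713]
```

Emit:
{"op": "carry_out", "data": {
  "deltas": [
    [0, 0, -0.02, 0, 0, 0, -1],
    [0, 0, -0.05, 0, 0, 0, -1],
    [0, 0, -0.09, 0, 0, 0, -1],
    [0, 0, -0.13, 0, 0, 0, -1],
    [0, 0, -0.17, 0, 0, 0, -1],
    [-0.005, 0.007, -0.21, -0.04, 0.03, -0.08, -1],
    [-0.02, 0.025, -0.24, -0.08, 0.06, -0.16, -1],
    [-0.04, 0.05, -0.265, -0.12, 0.09, -0.24, -1]
  ]
}}

```text
clock: 3.58
tool_pos: [0.5336, 0.1652, 0.3099]
tool_rot: [3.009, -0.077, 1.002]
force: [0.7, -0.8, -4.6]
width: 0.0157
```

```bash
python3 - <<'E'
from h import *
T=adv([-.04,.05,-.265,-.12,.09,-.24]);setcmd(T);print(T[:3,3],wpose()[:3,3], robot.get_state()['width'],robot.get_state()['force'],robot.get_state()['joint_pos'])
print(delta(T[:3,:3],T[:3,3]))
Rt,p=tool_for(.026+.17,-.22,ox=.11);print(p,delta(Rt,p,T))
E
```

```text
[0.5338 0.1636 0.3077] [0.5336 0.1652 0.3099] 0.015692035190111517 [ 0.7269 -0.7557 -4.5743] [ 0.1162  0.1456  1.5116 -0.0255  1.3327 -0.877 ]
[-0.0014  0.0007  0.0022  0.0027 -0.0034  0.0067]
[ 0.5764 -0.2288  0.4047] [-0.2979  0.2627 -0.0863 -0.3076  0.243  -0.6232]
```

Emit:
{"op": "carry_out", "data": {
  "deltas": [
    [-0.022, 0.02, -0.016, -0.02, 0.016, -0.04, -1],
    [-0.05, 0.044, -0.03, -0.045, 0.035, -0.09, -1],
    [-0.08, 0.07, -0.044, -0.075, 0.06, -0.155, -1],
    [-0.11, 0.096, -0.055, -0.11, 0.085, -0.22, -1],
    [-0.138, 0.122, -0.063, -0.14, 0.11, -0.285, -1],
    [-0.165, 0.146, -0.07, -0.17, 0.135, -0.35, -1],
    [-0.19, 0.168, -0.075, -0.2, 0.16, -0.41, -1],
    [-0.215, 0.19, -0.079, -0.23, 0.18, -0.47, -1]
  ]
}}

```text
clock: 4.25
tool_pos: [0.5612, -0.1209, 0.3941]
tool_rot: [2.725, -0.122, 1.5]
force: [1.4, 0.1, -4.2]
width: 0.0154
```

```bash
python3 - <<'E'
from h import *
T=adv([-.215,.19,-.079,-.23,.18,-.47]);setcmd(T);print(T[:3,3],wpose()[:3,3], robot.get_state()['joint_pos'])
print(delta(T[:3,:3],T[:3,3]))
Rt,p=tool_for(.026+.17,-.22,ox=.11);print(p,delta(Rt,p,T))
E
```

```text
[ 0.5624 -0.1197  0.3943] [ 0.5612 -0.1209  0.3941] [-0.5956  0.0046  1.5335  0.3151  1.3033 -2.1079]
[ 0.0013  0.001   0.0003  0.0007 -0.0006  0.0026]
[ 0.5764 -0.2288  0.4047] [-0.1057  0.0295 -0.0126 -0.0784  0.0622 -0.1531]
```

Emit:
{"op": "carry_out", "data": {
  "deltas": [
    [-0.02, 0.005, -0.003, -0.02, 0.015, -0.03, -1],
    [-0.045, 0.012, -0.006, -0.04, 0.03, -0.07, -1],
    [-0.07, 0.02, -0.009, -0.06, 0.045, -0.11, -1],
    [-0.09, 0.026, -0.011, -0.07, 0.056, -0.14, -1],
    [-0.106, 0.03, -0.013, -0.078, 0.062, -0.153, -1],
    [-0.106, 0.03, -0.013, -0.078, 0.062, -0.153, -1],
    [-0.106, 0.03, -0.013, -0.078, 0.062, -0.153, -1],
    [-0.106, 0.03, -0.013, -0.078, 0.062, -0.153, -1]
  ]
}}

```text
clock: 4.92
tool_pos: [0.5759, -0.2281, 0.4042]
tool_rot: [2.631, -0.111, 1.663]
force: [0.6, 0.2, -4.1]
width: 0.0158
```

```bash
python3 - <<'E'
from h import *
T=adv([-.106,.03,-.013,-.078,.062,-.153]);setcmd(T);s=robot.get_state();print(T[:3,3],wpose()[:3,3], s['joint_pos'],s['width'])
print(delta(T[:3,:3],T[:3,3]))
Rt,p=tool_for(.026+.17,-.22,ox=.11);print(p,delta(Rt,p,T))
for n in ('wrist','side','top'):
    im=optics.read_camera(n);cv2.imwrite(f'pics/{n}3.png',im[:,:,::-1])
print(wproj(T,mframe()[:3,3]))
E
```

```text
[ 0.5766 -0.2291  0.4052] [ 0.5759 -0.2281  0.4042] [-0.821   0.1023  1.4389  0.4723  1.373  -2.4956] 0.015823437984912744
[-0.001   0.0012 -0.0007 -0.0018 -0.0014 -0.0012]
[ 0.5764 -0.2288  0.4047] [ 0.0003 -0.0005  0.0003 -0.0005  0.0001 -0.0001]
[298.3308  88.3468]
```

View pics/wrist3.png

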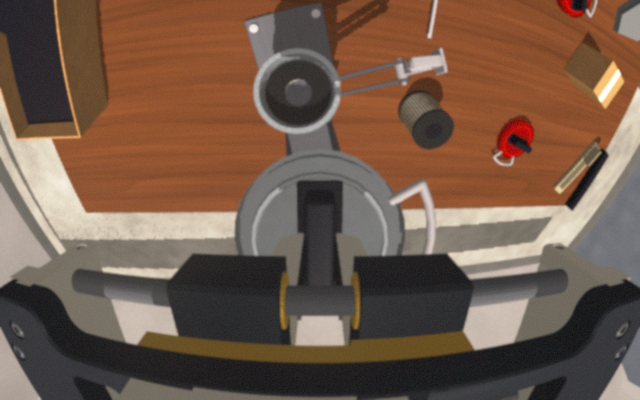

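View pics/side3.png

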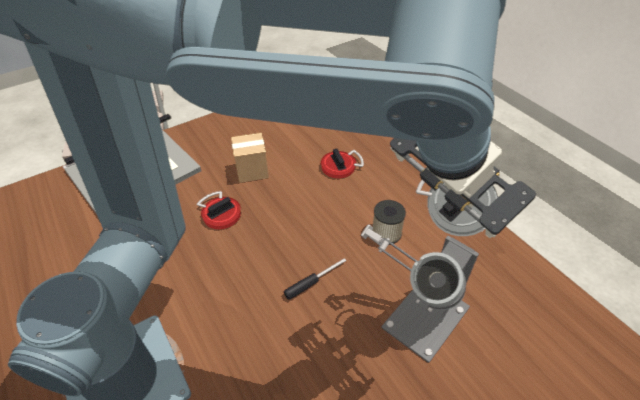

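The wrist view shows the mouth at (297,91), the hook standing out to the right at (425,65), and the held lid below with its eye at (425,215). I zoom in on the mouth for the notch and the centre.

```bash
python3 - <<'E'
from h import *
im=cv2.imread('pics/wrist3.png')
crop(im,245,40,100,100,6,'w3c.png'); crop(im,225,145,220,115,3.5,'w3l.png')
T=cmd();M=mframe()
g=cv2.cvtColor(im,cv2.COLOR_BGR2GRAY).astype(np.float32);sat=cv2.cvtColor(im,cv2.COLOR_BGR2HSV)[:,:,1].astype(np.float32)
def sweep(img,ctr,r0,r1,sgn,rng):
    out=[]
    for a in rng:
        rs=np.arange(r0,r1,.25);u=(ctr[0]+rs*np.cos(a)).astype(np.float32)[None];v=(ctr[1]+rs*np.sin(a)).astype(np.float32)[None]
        p=cv2.GaussianBlur(cv2.remap(img,u,v,cv2.INTER_LINEAR),(7,1),0)[0];gr=sgn*np.gradient(p);i=gr.argmax();out.append((u[0,i],v[0,i]))
    return np.array(out)
ctr=(297,91)
for name,pts in (('inner',sweep(g,ctr,28,40,1,np.linspace(0,2*np.pi,90))),('outer',sweep(g,ctr,38,50,-1,np.linspace(0,2*np.pi,90)))):
    Q=[]
    for u,v in pts:
        o,d=wray(T,u,v);t=((M[:3,3]-o)@M[:3,2])/(d@M[:3,2]);Q.append((M[:3,:3].T@(o+d*t-M[:3,3]))[:2])
    Q=np.array(Q);P=Q
    for _ in range(6):
        A=np.c_[2*P,np.ones(len(P))];x=np.linalg.lstsq(A,(P**2).sum(1),rcond=None)[0];r=np.sqrt(x[2]+x[0]**2+x[1]**2);e=abs(np.linalg.norm(P-x[:2],axis=1)-r);P=P[e<max(.0006,2*np.median(e))]
    print(name,x[:2],r,len(P),e.std())
E
```

```text
inner [ 0.0046 -0.0031] 0.03882356290422714 45 0.0002906677450954958
outer [ 0.0013 -0.0026] 0.048386445565329374 84 0.00012668008202354494
```

View pics/w3c.png

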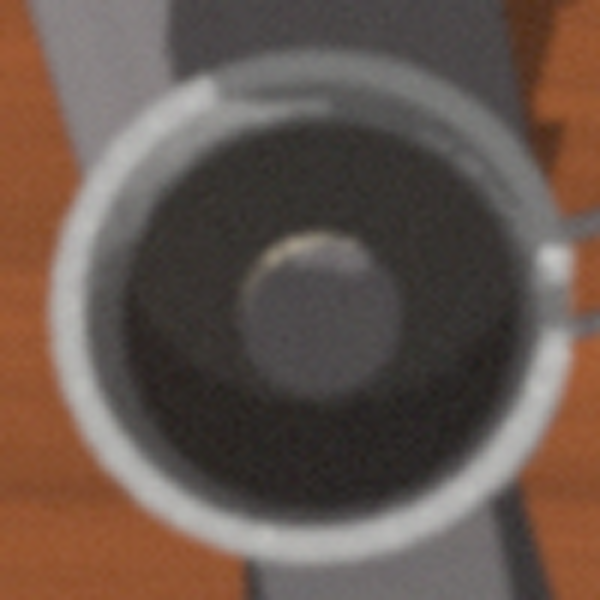

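View pics/w3l.png

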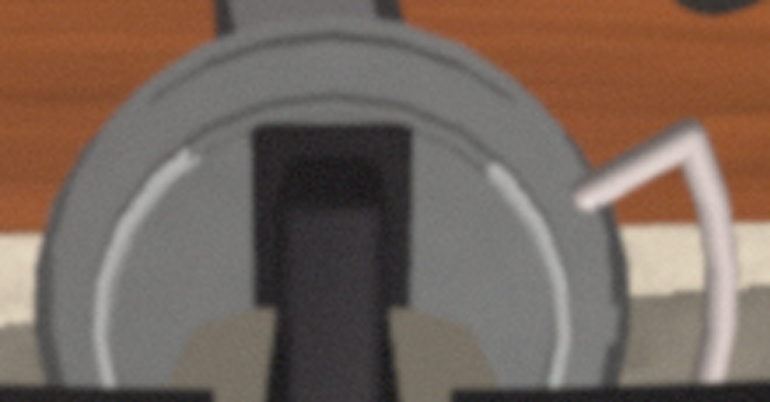

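```bash
cat >> h.py <<'E'
def sweep(img,ctr,r0,r1,sgn,rng):
    out=[]
    for a in rng:
        rs=np.arange(r0,r1,.25);u=(ctr[0]+rs*np.cos(a)).astype(np.float32)[None];v=(ctr[1]+rs*np.sin(a)).astype(np.float32)[None]
        p=cv2.GaussianBlur(cv2.remap(img,u,v,cv2.INTER_LINEAR),(7,1),0)[0];gr=sgn*np.gradient(p);i=gr.argmax();out.append((u[0,i],v[0,i]))
    return np.array(out)
def circ(Q,n=6,tol=.0006):
    P=Q
    for _ in range(n):
        A=np.c_[2*P,np.ones(len(P))];x=np.linalg.lstsq(A,(P**2).sum(1),rcond=None)[0];r=np.sqrt(x[2]+x[0]**2+x[1]**2);e=abs(np.linalg.norm(P-x[:2],axis=1)-r);P=P[e<max(tol,2*np.median(e))]
    return x[:2],r,len(P),e.std()
def onplane(rays,F):
    """rays onto xy plane of frame F, coordinates in F"""
    Q=[]
    for o,d in rays:
        t=((F[:3,3]-o)@F[:3,2])/(d@F[:3,2]);Q.append((F[:3,:3].T@(o+d*t-F[:3,3]))[:2])
    return np.array(Q)
E
python3 - <<'E'
from h import *
T=cmd();M=mframe()
im=cv2.imread('pics/wrist3.png');g=cv2.cvtColor(im,cv2.COLOR_BGR2GRAY).astype(np.float32);sat=cv2.cvtColor(im,cv2.COLOR_BGR2HSV)[:,:,1].astype(np.float32)
# lid outer edge, left and upper arcs by saturation rise
ctr=(320,233)
pts=sweep(sat,ctr,70,100,1,np.r_[np.linspace(np.pi*1.03,np.pi*1.40,30),np.linspace(np.pi*1.6,np.pi*1.85,22)])
F=T.copy();F[:3,3]=T[:3,3]+T[:3,2]*.0247
Q=onplane([wray(T,u,v) for u,v in pts],F)
print('lid in tool xy',circ(Q,tol=.001))
dbg=im.copy()
for u,v in pts: cv2.circle(dbg,(int(u+.5),int(v+.5)),1,(0,0,255),-1)
crop(dbg,225,140,220,120,3.5,'w3ld.png')
# notch
q=onplane([wray(T,336.1,89.4)],M)[0]-np.array([.0013,-.0026]);print('notch',q,np.linalg.norm(q),np.arctan2(-q[0],q[1]))
# side outer edge
s=cv2.imread('pics/side0.png');gs=cv2.cvtColor(s,cv2.COLOR_BGR2GRAY).astype(np.float32)
for nm,ss,a,b in (('side',s,22,33),):
    pts=sweep(gs,(436.7,277.7),a,b,-1,np.linspace(0,2*np.pi,100))
    Q=onplane([ray('side',u,v) for u,v in pts],M);print(nm,circ(Q))
    x,r,_,_=circ(Q); e=np.linalg.norm(Q-x,axis=1)-r
    k=8;x0,y0=397,243;cr=cv2.resize(ss[y0:y0+72,x0:x0+80],None,fx=k,fy=k,interpolation=cv2.INTER_CUBIC)
    for (u,v),ee in zip(pts,e): cv2.circle(cr,(int((u-x0+.5)*k),int((v-y0+.5)*k)),3,(0,0,255) if abs(ee)<.0008 else (255,0,0),-1)
    cv2.imwrite('pics/fit_side2.png',cr)
t=cv2.imread('pics/top0.png');gt=cv2.cvtColor(t,cv2.COLOR_BGR2GRAY).astype(np.float32);st=cv2.cvtColor(t,cv2.COLOR_BGR2HSV)[:,:,1].astype(np.float32)
pts=sweep(st,(437,173),13,25,1,np.linspace(-np.pi*.4,np.pi*.4,40))
pts=sweep(gt,(437,173),13,25,-1,np.linspace(-np.pi,np.pi,90))
Q=onplane([ray('top',u,v) for u,v in pts],M);print('top',circ(Q))
x,r,_,_=circ(Q); e=np.linalg.norm(Q-x,axis=1)-r
k=8;x0,y0=397,137;cr=cv2.resize(t[y0:y0+72,x0:x0+80],None,fx=k,fy=k,interpolation=cv2.INTER_CUBIC)
for (u,v),ee in zip(pts,e): cv2.circle(cr,(int((u-x0+.5)*k),int((v-y0+.5)*k)),3,(0,0,255) if abs(ee)<.001 else (255,0,0),-1)
cv2.imwrite('pics/fit_top2.png',cr)
E
```

```text
lid in tool xy (array([-0.0008, -0.0047]), np.float64(0.05018246176908977), 48, np.float64(0.00017491599078457977))
notch [0.0089 0.0425] 0.04347417492196004 -0.20679305557786556
side (array([-0.0015,  0.0009]), np.float64(0.04844654513594555), 84, np.float64(0.00016411189586102844))
top (array([-0.0024,  0.0005]), np.float64(0.04853017671686674), 36, np.float64(0.0001556370701178107))
```

View pics/fit_side2.png

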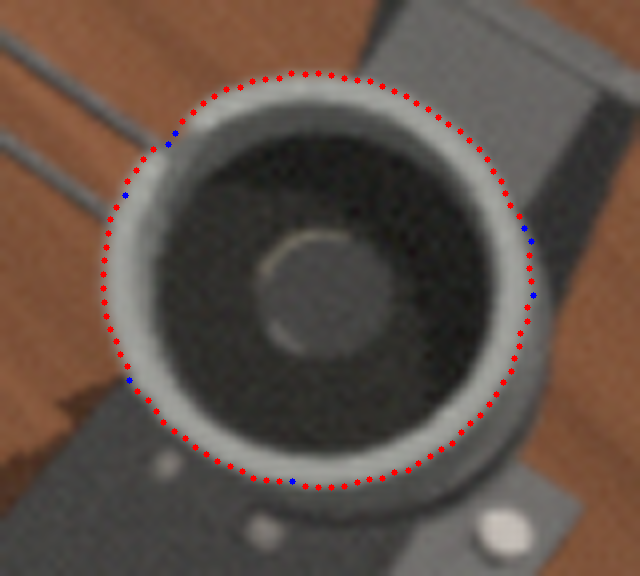

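View pics/fit_top2.png

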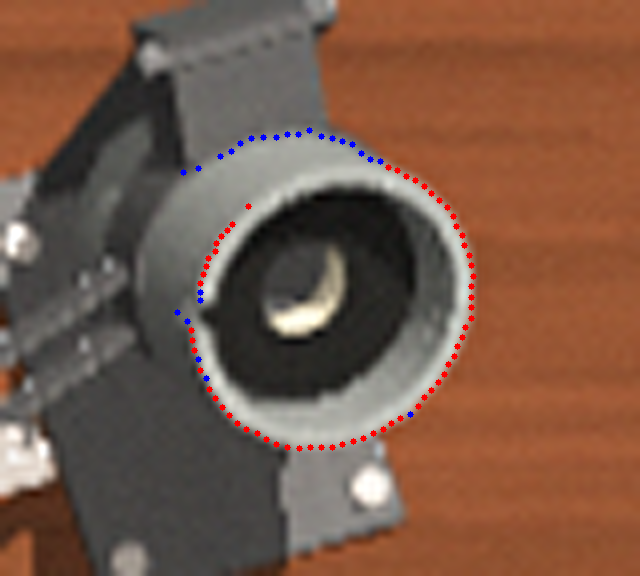

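View pics/w3ld.png

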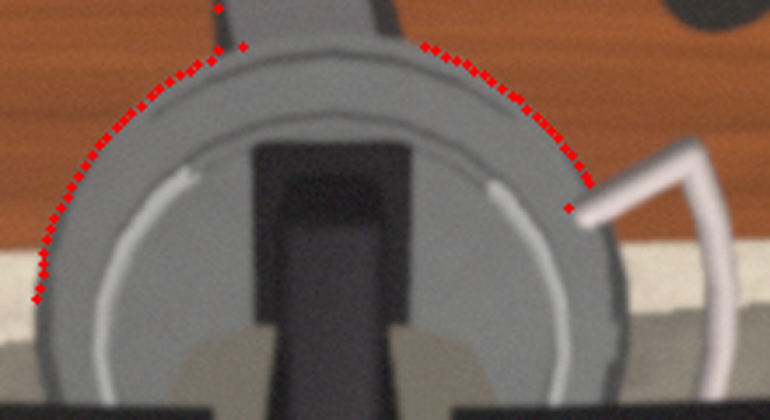

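```bash
cat >> h.py <<'E'
def mraw():
    M=mframe();M[:3,3]=M[:3,3]+M[:3,:3]@np.array([.0013,-.0026,-.0008]);return M
def tcp_for(lift,ang,ox=0,oy=0):
    """lift = tcp height over rim plane; lid centre in tool (-.8,-1.1)mm"""
    Rt,p=tool_for(lift,ang,ox,oy,mraw()); return Rt,p-Rt@np.array([-.0008,-.0011,0])
E
python3 - <<'E'
from h import *
T=cmd()
for l in (.12,.06):
    Rt,p=tcp_for(l,-.21);print(p,delta(Rt,p,T))
print(mraw()[:3,3])
E
```

```text
[ 0.5245 -0.246   0.2845] [-0.0251 -0.1048  0.0772 -0.0005  0.0001 -0.0101]
[ 0.5533 -0.2376  0.2325] [-0.0251 -0.1048  0.1372 -0.0005  0.0001 -0.0101]
[ 0.5812 -0.2301  0.18  ]
```

Emit:
{"op": "carry_out", "data": {
  "deltas": [
    [-0.006, -0.025, 0.015, 0, 0, -0.003, -1],
    [-0.013, -0.055, 0.03, 0, 0, -0.006, -1],
    [-0.02, -0.085, 0.05, 0, 0, -0.01, -1],
    [-0.025, -0.105, 0.077, 0, 0, -0.01, -1],
    [-0.025, -0.105, 0.1, 0, 0, -0.01, -1],
    [-0.025, -0.105, 0.12, 0, 0, -0.01, -1],
    [-0.025, -0.105, 0.137, 0, 0, -0.01, -1],
    [-0.025, -0.105, 0.137, 0, 0, -0.01, -1]
  ]
}}

```text
clock: 5.73
tool_pos: [0.5524, -0.2346, 0.2295]
tool_rot: [2.631, -0.108, 1.674]
force: [-0.2, 1.3, -5.2]
width: 0.0159
```

```bash
python3 - <<'E'
from h import *
T=adv([-.025,-.105,.137,0,0,-.01]);setcmd(T);s=robot.get_state();print(T[:3,3],wpose()[:3,3], s['joint_pos'],s['force'],s['torque'])
for n in ('wrist','side'):
    im=optics.read_camera(n);cv2.imwrite(f'pics/{n}4.png',im[:,:,::-1])
    if n=='side': crop(im[:,:,::-1],360,150,180,150,4.4,'s4c.png')
E
```

```text
[ 0.553  -0.2376  0.2326] [ 0.5524 -0.2346  0.2295] [-0.8674  0.1797  1.7775  0.5595  1.0352 -2.7679] [-0.2301  1.2842 -5.1806] [-0.1099  0.6768  0.0446]
```

View pics/wrist4.png

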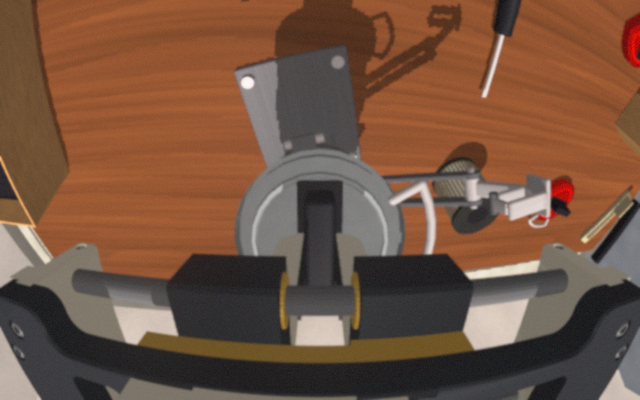

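View pics/s4c.png

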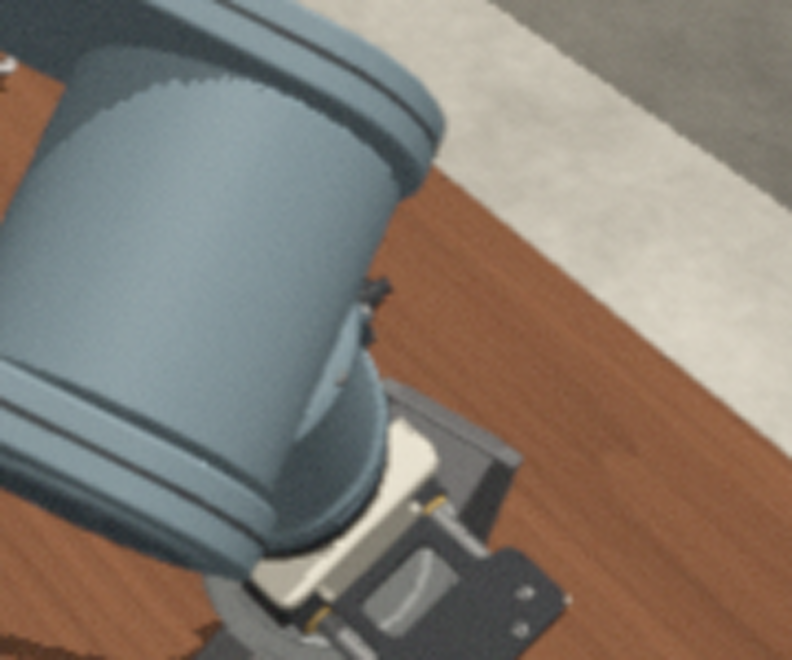

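```bash
python3 - <<'E'
from h import *
T=cmd();s=robot.get_state();print(T[:3,3],wpose()[:3,3],s['joint_pos'],s['qd'],s['force'])
E
```

```text
[ 0.553  -0.2376  0.2326] [ 0.5528 -0.2361  0.2326] [-0.869   0.1767  1.7738  0.5592  1.0377 -2.7676] [-0.0116 -0.021  -0.0265  0.0013  0.0021  0.0012] [ 0.5679 -1.0528 -4.6164]
```

Emit:
{"op": "carry_out", "data": {
  "deltas": [
    [0, 0, 0.004, 0, 0, 0, -1],
    [0, 0, 0.008, 0, 0, 0, -1],
    [0, 0, 0.012, 0, 0, 0, -1],
    [0, 0, 0.015, 0, 0, 0, -1],
    [0, 0, 0.017, 0, 0, 0, -1],
    [0, 0, 0.019, 0, 0, 0, -1],
    [0, 0, 0.02, 0, 0, 0, -1],
    [0, 0, 0.02, 0, 0, 0, -1]
  ]
}}

```text
clock: 6.5
tool_pos: [0.5623, -0.2343, 0.215]
tool_rot: [2.628, -0.105, 1.672]
force: [-0.4, -0.9, -4.6]
width: 0.0155
```

```bash
cat >> h.py <<'E'
def chk(row=None):
    if row is not None: setcmd(adv(row))
    T=cmd();s=robot.get_state();M=mraw();W=wpose()
    f=lambda T:(M[:3,:3].T@(T[:3,3]+T[:3,:3]@np.array([-.0008,-.0011,0])-M[:3,3]))*1000
    Rl=lambda T:np.c_[T[:3,1],T[:3,0],-T[:3,2]]
    ang=lambda T:R.from_matrix(M[:3,:3].T@Rl(T)).as_rotvec()
    print('t',round(s['clock'],2),'cmd',f(T),ang(T),'meas',f(W),ang(W));print('F mouth',M[:3,:3].T@s['force'],'tau mouth',M[:3,:3].T@s['torque'],'w',s['width'],'j6',s['joint_pos'][5])
E
python3 - <<'E'
from h import *
chk([0,0,.02,0,0,0])
E
```

```text
t 6.5 cmd [-0.1697  0.1328 40.192 ] [-0.0001  0.0005 -0.2101] meas [-0.4608  0.6864 39.9929] [ 0.0003  0.0007 -0.2103]
F mouth [-2.8007 -0.7178 -3.6418] tau mouth [-0.0122  0.5816  0.0119] w 0.015535665639777048 j6 -2.7749222219863143
```

Emit:
{"op": "carry_out", "data": {
  "deltas": [
    [0, 0, 0.001, 0, 0, 0, -1],
    [0, 0, 0.002, 0, 0, 0, -1],
    [0, 0, 0.003, 0, 0, 0, -1],
    [0, 0, 0.004, 0, 0, 0, -1],
    [0, 0, 0.005, 0, 0, 0, -1],
    [0, 0, 0.006, 0, 0, 0, -1],
    [0, 0, 0.006, 0, 0, 0, -1],
    [0, 0, 0.006, 0, 0, 0, -1]
  ]
}}

```text
clock: 7.17
tool_pos: [0.5652, -0.2335, 0.21]
tool_rot: [2.628, -0.104, 1.672]
force: [1.1, -0.1, -3.6]
width: 0.0158
```

```bash
python3 - <<'E'
from h import *
chk([0,0,.006,0,0,0])
E
```

```text
t 7.17 cmd [-0.1725  0.1326 34.192 ] [-0.0001  0.0005 -0.2101] meas [-0.3686  0.6509 34.1642] [ 0.      0.0006 -0.2101]
F mouth [-0.9089 -0.3619 -3.6458] tau mouth [ 0.0175  0.6313 -0.0303] w 0.015782379581169508 j6 -2.777195990918538
```

Emit:
{"op": "carry_out", "data": {
  "deltas": [
    [0, 0, 0.001, 0, 0, 0, -1],
    [0, 0, 0.002, 0, 0, 0, -1],
    [0, 0, 0.003, 0, 0, 0, -1],
    [0, 0, 0.004, 0, 0, 0, -1],
    [0, 0, 0.005, 0, 0, 0, -1],
    [0, 0, 0.005, 0, 0, 0, -1],
    [0, 0, 0.005, 0, 0, 0, -1],
    [0, 0, 0.005, 0, 0, 0, -1]
  ]
}}

```text
clock: 7.83
tool_pos: [0.5669, -0.233, 0.207]
tool_rot: [2.628, -0.103, 1.673]
force: [-11.9, 0.6, 8.0]
width: 0.0156
```

```bash
python3 - <<'E'
from h import *
chk([0,0,.005,0,0,0])
for n in ('wrist','top','side'):
    im=optics.read_camera(n);cv2.imwrite(f'pics/{n}5.png',im[:,:,::-1])
crop(cv2.imread('pics/wrist5.png'),220,130,220,130,3.5,'w5c.png')
E
```

```text
t 7.83 cmd [-0.1749  0.1324 29.192 ] [-0.0001  0.0005 -0.2101] meas [-0.3306  0.6351 30.7116] [-0.0008  0.0007 -0.2088]
F mouth [-5.7609  3.9331 12.6166] tau mouth [ 0.5874  1.2648 -0.0292] w 0.015565339432780259 j6 -2.7790901948320936
```

View pics/w5c.png

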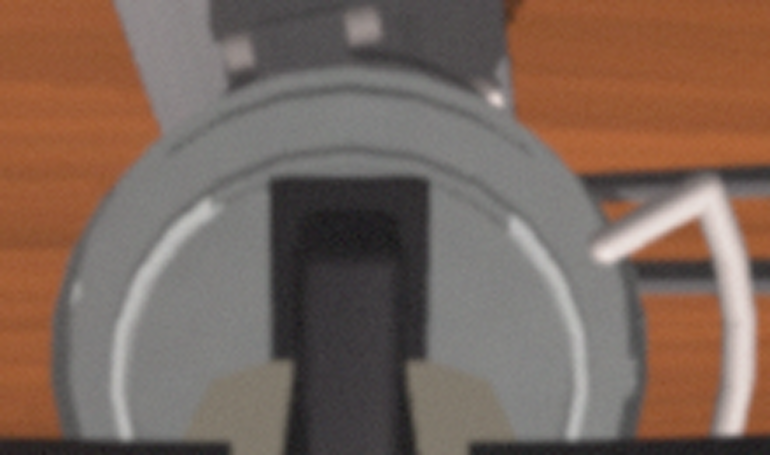

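View pics/side5.png

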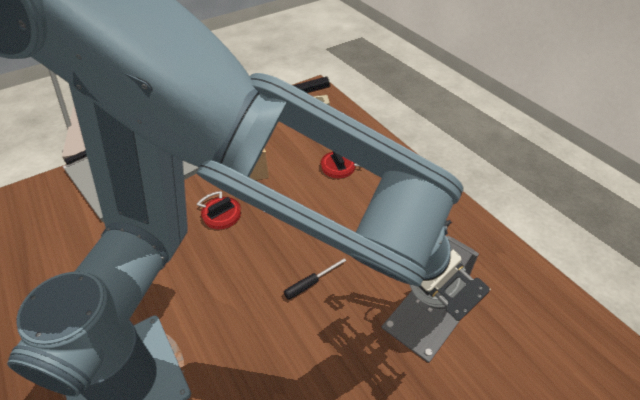

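Emit:
{"op": "carry_out", "data": {
  "deltas": [
    [0, 0, 0, 0, 0, 0.015, -1],
    [0, 0, 0, 0, 0, 0.03, -1],
    [0, 0, 0, 0, 0, 0.04, -1],
    [0, 0, 0, 0, 0, 0.05, -1],
    [0, 0, 0, 0, 0, 0.06, -1],
    [0, 0, 0, 0, 0, 0.06, -1],
    [0, 0, 0, 0, 0, 0.06, -1],
    [0, 0, 0, 0, 0, 0.06, -1]
  ]
}}

```text
clock: 8.65
tool_pos: [0.5667, -0.2331, 0.2068]
tool_rot: [2.635, -0.131, 1.622]
force: [-13.3, -0.1, 7.4]
width: 0.0155
```

```bash
python3 - <<'E'
from h import *
chk([0,0,0,0,0,.06])
E
```

```text
t 8.65 cmd [-0.2058  0.208  29.192 ] [-0.0001  0.0005 -0.2701] meas [-0.6448  0.7098 30.6884] [-0.0009  0.0016 -0.2669]
F mouth [-7.4042  3.6191 12.8118] tau mouth [0.6001 1.3791 0.6548] w 0.015513563181917305 j6 -2.720300537386113
```

```bash
python3 - <<'E'
from h import *
im=optics.read_camera('wrist')[:,:,::-1];cv2.imwrite('pics/wrist6.png',im)
a=cv2.imread('pics/wrist5.png')
crop(np.vstack([a[150:230,230:440],im[150:230,230:440]]),0,0,210,160,3.7,'w56.png')
# eye shift by phase correlation of eye patch and a rim-background patch (baseplate)
for nm,(y0,y1,x0,x1) in {'eye':(165,240,385,440),'base':(60,140,250,360),'bar':(180,230,295,345)}.items():
    g=lambda i:cv2.cvtColor(np.ascontiguousarray(i[y0:y1,x0:x1]),cv2.COLOR_BGR2GRAY).astype(np.float32)
    print(nm,cv2.phaseCorrelate(g(a),g(im),cv2.createHanningWindow((x1-x0,y1-y0),cv2.CV_32F)))
E
```

```text
eye ((-0.9804022398524559, -2.842920003072713), 0.9686871181064182)
base ((-5.101699482763806, 2.793748537147863), 0.5970998664697011)
bar ((-0.013532801636394254, 0.27229360522267854), 0.5807880958557129)
```

View pics/w56.png

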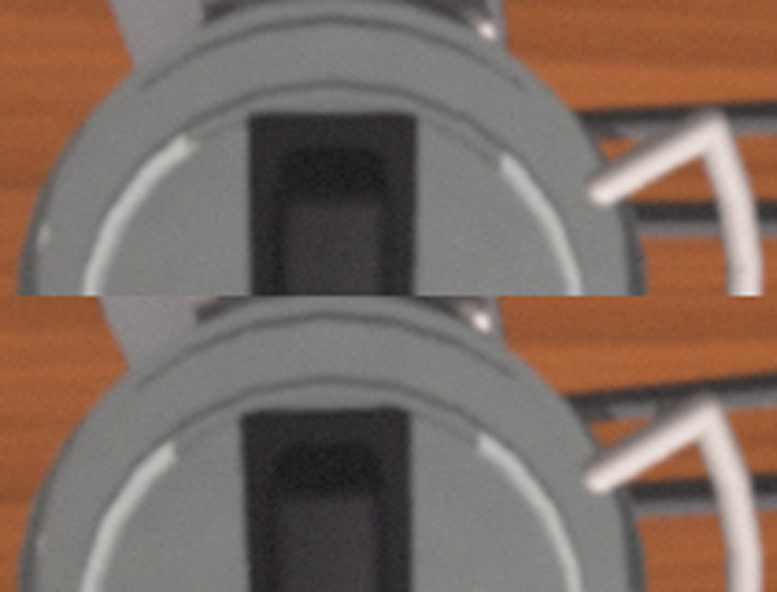

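Emit:
{"op": "carry_out", "data": {
  "deltas": [
    [0, 0, 0, 0, 0, -0.015, -1],
    [0, 0, 0, 0, 0, -0.03, -1],
    [0, 0, 0, 0, 0, -0.045, -1],
    [0, 0, 0.001, 0, 0, -0.045, -1],
    [0, 0, 0.002, 0, 0, -0.045, -1],
    [0, 0, 0.002, 0, 0, -0.045, -1],
    [0, 0, 0.002, 0, 0, -0.045, -1],
    [0, 0, 0.002, 0, 0, -0.045, -1]
  ]
}}

```text
clock: 9.37
tool_pos: [0.5669, -0.2332, 0.2069]
tool_rot: [2.63, -0.109, 1.66]
force: [-28.0, 0.6, 22.8]
width: 0.0157
```

```bash
python3 - <<'E'
from h import *
chk([0,0,.002,0,0,-.045])
im=optics.read_camera('wrist')[:,:,::-1];cv2.imwrite('pics/wrist7.png',im)
for k in ('wrist4','wrist5'):
  a=cv2.imread(f'pics/{k}.png')
  for nm,(y0,y1,x0,x1) in {'eye':(165,240,385,440),'bar':(180,230,295,345),'lidleft':(160,230,235,290)}.items():
    g=lambda i:cv2.cvtColor(np.ascontiguousarray(i[y0:y1,x0:x1]),cv2.COLOR_BGR2GRAY).astype(np.float32)
    print(k,nm,cv2.phaseCorrelate(g(a),g(im),cv2.createHanningWindow((x1-x0,y1-y0),cv2.CV_32F)))
E
```

```text
t 9.37 cmd [-0.184   0.1511 27.192 ] [-0.0001  0.0005 -0.2251] meas [-0.4225  0.5029 30.6288] [-0.0018  0.0011 -0.2226]
F mouth [-11.6725   8.4517  33.1038] tau mouth [ 1.354   2.1898 -0.1688] w 0.015746575371522582 j6 -2.7646153649933076
wrist4 eye ((0.2651138636065973, 2.01702097448198), 0.5834083627065023)
wrist4 bar ((0.2608338241940267, -0.7408160426038926), 0.9343155937194825)
wrist4 lidleft ((-0.15305366921094787, 0.09364887765306662), 0.8474932878105729)
wrist5 eye ((0.02095586397968674, 0.35197589602046264), 1.0286632444593642)
wrist5 bar ((0.02906066068343094, -0.0890113049184329), 0.7005621780395508)
wrist5 lidleft ((-0.14643898697331537, -0.05321104151704503), 1.112632393836975)
```

Emit:
{"op": "carry_out", "data": {
  "deltas": [
    [0, 0, -0.001, 0, 0, 0, -1],
    [0, 0, -0.002, 0, 0, 0, -1],
    [0, 0, -0.003, 0, 0, 0, -1],
    [0, 0, -0.003, 0, 0, 0, -0.1],
    [0, 0, -0.003, 0, 0, 0, -0.1],
    [0, 0, -0.003, 0, 0, 0, -0.1],
    [0, 0, -0.003, 0, 0, 0, -0.1],
    [0, 0, -0.003, 0, 0, 0, -0.1]
  ]
}}

```text
clock: 10.08
tool_pos: [0.5674, -0.233, 0.2067]
tool_rot: [2.629, -0.112, 1.659]
force: [0.5, 0.4, -0.3]
width: 0.0408
```

Emit:
{"op": "carry_out", "data": {
  "deltas": [
    [0, 0, -0.01, 0, 0, 0, -0.1],
    [0, 0, -0.025, 0, 0, 0, -0.1],
    [0, 0, -0.045, 0, 0, 0, -0.1],
    [0, 0, -0.07, 0, 0, 0, -0.3],
    [0, 0.02, -0.09, 0, 0, 0, -0.6],
    [0, 0.05, -0.1, 0, 0, 0, -1],
    [0, 0.08, -0.1, 0, 0, 0, -1],
    [0, 0.1, -0.1, 0, 0, 0, -1]
  ]
}}

```text
clock: 10.75
tool_pos: [0.6081, -0.2455, 0.3458]
tool_rot: [2.626, -0.108, 1.658]
force: [-0.9, 0.6, -0.0]
width: 0.0133
```

```bash
python3 - <<'E'
from h import *
setcmd(adv([0,0,-.003,0,0,0]));chk([0,.1,-.1,0,0,0])
for n in ('wrist','top','side'):
    im=optics.read_camera(n);cv2.imwrite(f'pics/{n}8.png',im[:,:,::-1])
E
```

```text
t 10.75 cmd [ 97.3421 -22.1656 130.1464] [-0.0001  0.0005 -0.2251] meas [100.2505 -22.9218 132.8798] [-0.0039 -0.0029 -0.224 ]
F mouth [-0.5917  0.8704  0.3307] tau mouth [-0.0147  0.2489  0.0152] w 0.013286089728117366 j6 -2.5323208703778484
```

View pics/wrist8.png

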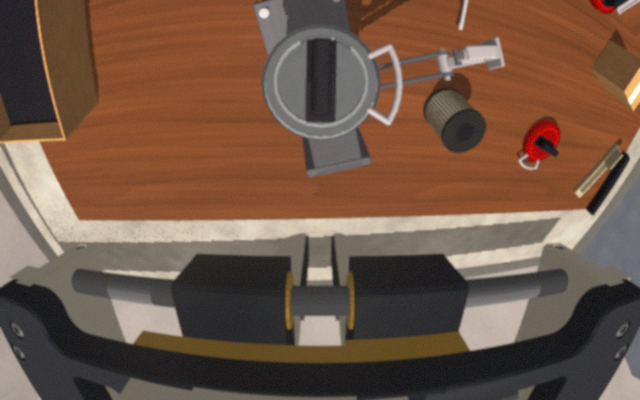

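View pics/side8.png

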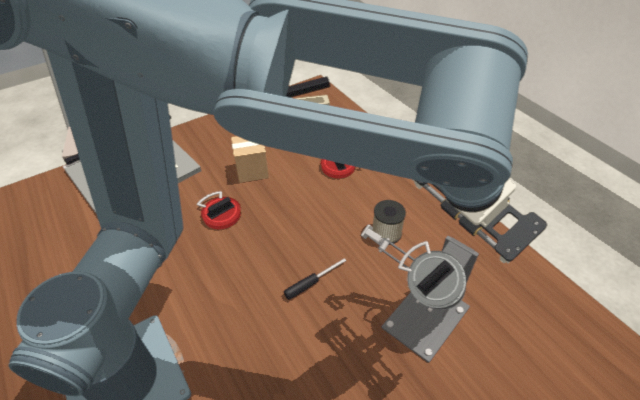

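View pics/top8.png

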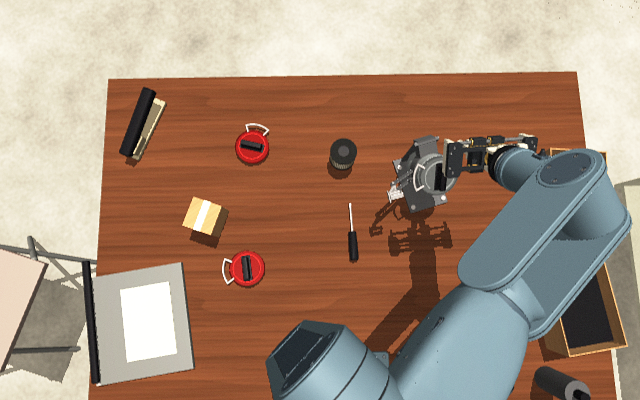

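```bash
python3 - <<'E'
from h import *
t=cv2.imread('pics/top8.png');s=cv2.imread('pics/side8.png')
crop(t,375,125,90,95,6.3,'t8c.png');crop(s,350,210,140,120,5,'s8c.png');crop(cv2.imread('pics/wrist8.png'),240,0,280,180,2.85,'w8c.png')
E
```

```text
(no output)
```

View pics/t8c.png

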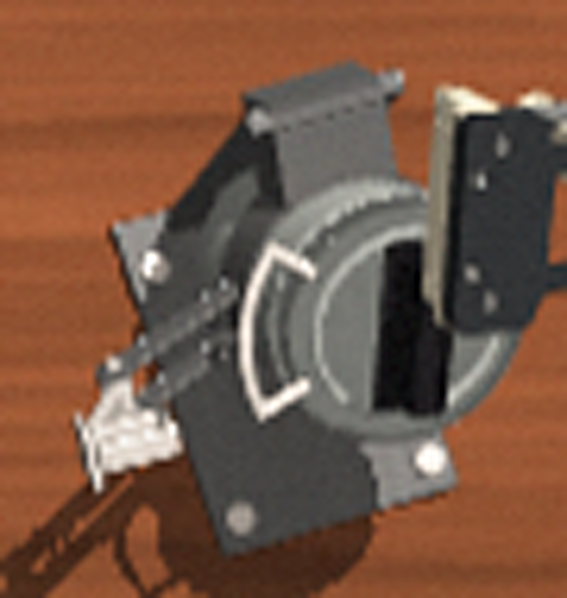

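View pics/s8c.png

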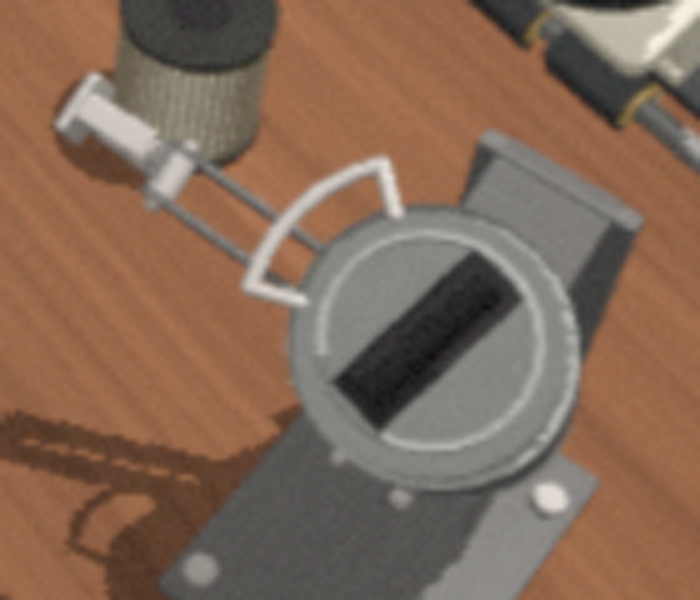

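View pics/w8c.png

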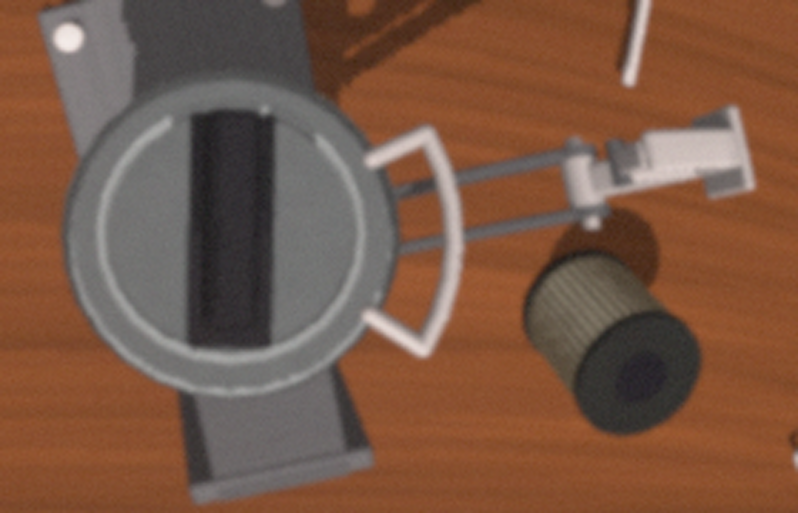

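```bash
python3 - <<'E'
from h import *
M=mframe();W=wpose()
mc={n:M[:3,3]+M[:3,:3]@np.array([*o,0]) for n,o in {'top':(-.0024,.0005),'side':(-.0015,.0009)}.items()}
rs=[]
for n in mc: o=cam(n)[2];d=mc[n]-o;rs.append((o,d/np.linalg.norm(d)))
P0,e=tri(rs);print('mouth',P0,e)
obs={'up':{'top':(275/6.3+375,247/6.3+125),'side':(383/5+350,160/5+210),'w':(425/2.85+240,352/2.85)},
'lo':{'top':(265/6.3+375,415/6.3+125),'side':(247/5+350,288/5+210),'w':(430/2.85+240,130/2.85)}}
for k,o in obs.items():
    r=[ray(n,o[n][0]-.4,o[n][1]-.4) for n in('top','side')]
    p,e=tri(r);q=M[:3,:3].T@(p-P0);print(k,p,e,'mouth',q*1000,np.hypot(*q[:2]),np.arctan2(-q[0],q[1]))
    p,e=tri(r+[wray(W,o['w'][0]-.3,o['w'][1]-.3)]);q=M[:3,:3].T@(p-P0);print('  3cam',q*1000,e)
# hook: pivot & pad
M2=M.copy();M2[:3,3]=P0
for n in('top','side'):
    print(n,'pivot proj',proj(n,M2[:3,:3]@[0,.1215,-.01]+P0))
    for th in (1.3,1.57,1.8):
        y=.1215-.05*np.cos(th)+.026*np.sin(th);z=-.01+.05*np.sin(th)+.026*np.cos(th)
        print('  pad',th,proj(n,M2[:3,:3]@[0,y,z]+P0), 'w',wproj(W,M2[:3,:3]@[0,y,z]+P0))
E
```

```text
mouth [ 0.5767 -0.2278  0.1802] [np.float64(0.0001881880201697838), np.float64(0.00018818802016970875)]
up [ 0.6006 -0.1695  0.2093] [np.float64(0.0004421958000363965), np.float64(0.00044219580003656027)] mouth [48.5088 49.272   5.6112] 0.06914359350514898 -0.777593264136294
  3cam [48.0254 49.3666  5.3547] [np.float64(0.0008502332614509428), np.float64(0.0003290342515578863), np.float64(0.0009029587894648314)]
lo [ 0.5375 -0.1703  0.1743] [np.float64(0.00011882585745853088), np.float64(0.00011882585745849038)] mouth [-21.5933  66.222    5.7134] 0.06965363923227413 0.3152034508350717
  3cam [-21.4717  66.3429   5.9383] [np.float64(0.0001474396297085369), np.float64(0.0002368014205600242), np.float64(0.0002557128201546472)]
top pivot proj [393.2646 187.4018]
  pad 1.3 [395.8281 195.7079] w [482.5673  52.1796]
  pad 1.57 [389.8159 196.7053] w [493.3684  52.3282]
  pad 1.8 [384.9327 196.9951] w [498.9118  53.1394]
side pivot proj [383.4209 244.9655]
  pad 1.3 [372.4481 235.2602] w [482.5673  52.1796]
  pad 1.57 [367.1171 232.1988] w [493.3684  52.3282]
  pad 1.8 [363.6335 230.398 ] w [498.9118  53.1394]
```

Top and side views place both eye corners about 5.6 mm above the rim plane and level with each other. That fits a lid that is home (about +2 to +5; on-rim would be +10 to +13). The lid is turned about -0.23 rad and the hook stands near 1.6 rad. As an independent check I press on the bar's top with closed fingers; if the lid is home, contact should come with the TCP at about 51 mm in the mouth frame.

```bash
python3 - <<'E'
from h import *
chk()
Rt,p=tcp_for(.06,-.225);print(delta(Rt,p,cmd()))
Rt,p=tcp_for(.0505,-.225);print(delta(Rt,p,cmd()))
E
```

```text
t 10.9 cmd [ 97.3421 -22.1656 130.1464] [-0.0001  0.0005 -0.2251] meas [ 98.0612 -21.7203 130.7701] [-0.0006 -0.     -0.2229]
F mouth [-0.2077  0.2429 -0.7385] tau mouth [ 0.0654  0.2895 -0.054 ] w 0.002330279930746047 j6 -2.53609492628125
[-0.0001 -0.0998  0.0702 -0.0005  0.0001 -0.0001]
[-0.0001 -0.0998  0.0797 -0.0005  0.0001 -0.0001]
```

Emit:
{"op": "carry_out", "data": {
  "deltas": [
    [0, -0.02, 0, 0, 0, 0, -1],
    [0, -0.05, 0, 0, 0, 0, -1],
    [0, -0.08, 0.01, 0, 0, 0, -1],
    [0, -0.1, 0.025, 0, 0, 0, -1],
    [0, -0.1, 0.045, 0, 0, 0, -1],
    [0, -0.1, 0.06, 0, 0, 0, -1],
    [0, -0.1, 0.07, 0, 0, 0, -1],
    [0, -0.1, 0.07, 0, 0, 0, -1]
  ]
}}

```text
clock: 11.57
tool_pos: [0.5514, -0.2359, 0.23]
tool_rot: [2.633, -0.115, 1.659]
force: [0.2, -1.0, 0.4]
width: 0.0009
```

Emit:
{"op": "carry_out", "data": {
  "deltas": [
    [0, 0, 0.002, 0, 0, 0, -1],
    [0, 0, 0.004, 0, 0, 0, -1],
    [0, 0, 0.006, 0, 0, 0, -1],
    [0, 0, 0.008, 0, 0, 0, -1],
    [0, 0, 0.009, 0, 0, 0, -1],
    [0, 0, 0.01, 0, 0, 0, -1],
    [0, 0, 0.01, 0, 0, 0, -1],
    [0, 0, 0.01, 0, 0, 0, -1]
  ]
}}

```text
clock: 12.23
tool_pos: [0.557, -0.2363, 0.2262]
tool_rot: [2.629, -0.109, 1.66]
force: [-13.0, -0.0, 14.1]
width: 0.0005
```

```bash
python3 - <<'E'
from h import *
setcmd(adv([0,-.1,.07,0,0,0]));chk([0,0,.01,0,0,0])
E
```

```text
t 12.23 cmd [-0.1731  0.1519 50.192 ] [-0.0001  0.0005 -0.2251] meas [ 0.2603  0.2961 52.4871] [-0.0019  0.0001 -0.2228]
F mouth [-3.7366  3.6162 18.4819] tau mouth [ 0.7625  0.9348 -0.0215] w 0.0004626430146886457 j6 -2.7563270127457042
```

Contact came at 52.5 mm, against 51 for home and 59 for standing on the rim. The stop stays rigid, and turning was blocked at about 0.03 rad, so the lid is home. Next the hook: turn the tool so its jaws lie along the pivot axis, and come down outboard of the pad.

```bash
cat >> h.py <<'E'
def hookpose(y,z,phi=0.,x=0.):
    """tip centre at mouth (x,y,z) m; tool x=+x_m; tilt phi: tool z = -(sin phi y + cos phi z)"""
    M=mraw(); zt=-(np.sin(phi)*M[:3,1]+np.cos(phi)*M[:3,2]); xt=M[:3,0]; yt=np.cross(zt,xt)
    Rt=np.c_[xt,yt,zt]; return Rt,M[:3,3]+M[:3,:3]@np.array([x,y,z])-.019*zt
E
python3 - <<'E'
from h import *
T=cmd()
for y,z in ((.1,.13),(.185,.1),(.175,.04)):
    Rt,p=hookpose(y,z);print(p,delta(Rt,p,T))
E
```

```text
[ 0.4817 -0.1549  0.309 ] [ 0.0966 -0.0233 -0.0988 -0.0003  0.0004  1.3457]
[ 0.4722 -0.0692  0.283 ] [ 0.1794 -0.0422 -0.0688 -0.0003  0.0004  1.3457]
[ 0.5038 -0.0703  0.2311] [ 0.1697 -0.04   -0.0088 -0.0003  0.0004  1.3457]
```

Emit:
{"op": "carry_out", "data": {
  "deltas": [
    [0, 0, -0.025, 0, 0, 0.06, -1],
    [0.005, -0.002, -0.055, 0, 0, 0.18, -1],
    [0.02, -0.005, -0.085, 0, 0, 0.3, -1],
    [0.045, -0.011, -0.1, 0, 0, 0.42, -1],
    [0.075, -0.018, -0.1, 0, 0, 0.54, -1],
    [0.105, -0.025, -0.1, 0, 0, 0.66, -1],
    [0.135, -0.032, -0.09, 0, 0, 0.78, -1],
    [0.16, -0.038, -0.08, 0, 0, 0.9, -1]
  ]
}}

```text
clock: 12.9
tool_pos: [0.4714, -0.0882, 0.2934]
tool_rot: [2.898, -0.469, 0.782]
force: [0.3, 0.5, 0.3]
width: 0.0002
```

```bash
python3 - <<'E'
from h import *
chk([.16,-.038,-.08,0,0,.9])
for y,z in ((.185,.1),(.175,.04)):
    Rt,p=hookpose(y,z);print(p,delta(Rt,p,cmd()))
E
```

```text
t 12.9 cmd [ -1.4094 165.7818 130.1869] [-0.0003  0.0004 -1.1251] meas [ -1.3074 167.5895 131.0114] [-0.0013 -0.0021 -1.1305]
F mouth [0.4944 0.3594 0.0258] tau mouth [-0.0038  0.2555 -0.0163] w 0.00023541414439527962 j6 -1.657282063740001
[ 0.4722 -0.0692  0.283 ] [ 0.0088 -0.0178  0.0112 -0.0001  0.0005  0.4457]
[ 0.5038 -0.0703  0.2311] [ 0.0045 -0.0088  0.0712 -0.0001  0.0005  0.4457]
```

Emit:
{"op": "carry_out", "data": {
  "deltas": [
    [0.003, -0.006, 0.003, 0, 0, 0.11, -1],
    [0.006, -0.012, 0.006, 0, 0, 0.22, -1],
    [0.009, -0.018, 0.011, 0, 0, 0.33, -1],
    [0.009, -0.018, 0.015, 0, 0, 0.44, -1],
    [0.009, -0.018, 0.02, 0, 0, 0.446, -1],
    [0.009, -0.018, 0.02, 0, 0, 0.446, -1],
    [0.009, -0.018, 0.02, 0, 0, 0.446, -1],
    [0.009, -0.018, 0.02, 0, 0, 0.446, -1]
  ]
}}

```text
clock: 13.57
tool_pos: [0.4763, -0.0675, 0.2756]
tool_rot: [3.14, -0.523, 0.286]
force: [-0.1, 0.1, -0.3]
width: 0.0001
```

```bash
python3 - <<'E'
from h import *
chk([.009,-.018,.02,0,0,.446])
im=optics.read_camera('wrist')[:,:,::-1];cv2.imwrite('pics/wrist9.png',im)
im=optics.read_camera('side')[:,:,::-1];cv2.imwrite('pics/side9.png',im);crop(im,300,130,210,180,3.6,'s9c.png')
T=cmd();M=mraw()
for th in (1.4,1.57,1.7):
    y=.1215-.05*np.cos(th)+.026*np.sin(th);z=-.01+.05*np.sin(th)+.026*np.cos(th)
    print(th,wproj(T,M[:3,:3]@[0,y,z]+M[:3,3]))
print('pivot',wproj(T,M[:3,:3]@[0,.1215,-.01]+M[:3,3]),'tip',wproj(T,T[:3,3]+.019*T[:3,2]))
E
```

```text
t 13.57 cmd [ -0.6613 186.3551 110.1858] [-0.0004  0.0003 -1.5711] meas [ -0.7103 186.5212 110.3619] [-0.0005  0.0001 -1.569 ]
F mouth [-0.2023  0.1135 -0.1727] tau mouth [0.0014 0.2439 0.0484] w 9.799759436164351e-05 j6 -1.1859533151765362
1.4 [318.2403 277.3362]
1.57 [318.2318 265.1853]
1.7 [318.2311 255.8939]
pivot [318.4336 266.1553] tip [318.0788 246.2399]
```

View pics/wrist9.png

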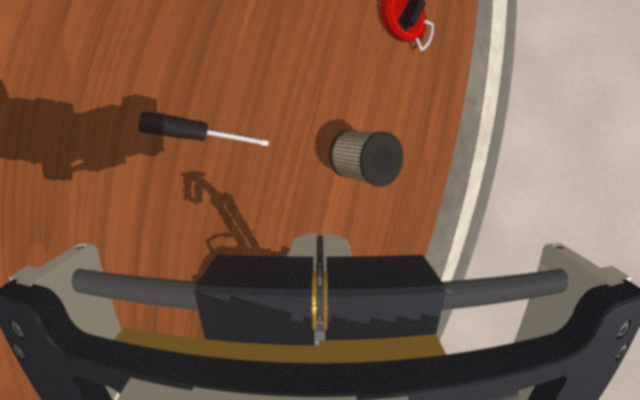

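View pics/s9c.png

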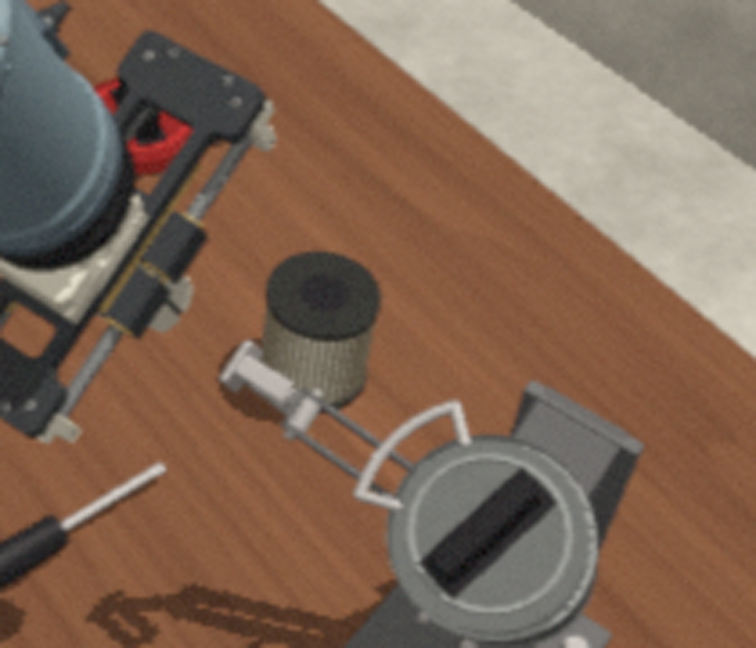

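Emit:
{"op": "carry_out", "data": {
  "deltas": [
    [0, 0.003, 0.008, 0, 0, 0, -1],
    [0, 0.006, 0.02, 0, 0, 0, -1],
    [0, 0.01, 0.035, 0, 0, 0, -1],
    [0, 0.01, 0.045, 0, 0, 0, -1],
    [0, 0.01, 0.051, 0, 0, 0, -1],
    [0, 0.01, 0.051, 0, 0, 0, -1],
    [0, 0.01, 0.051, 0, 0, 0, -1],
    [0, 0.01, 0.051, 0, 0, 0, -1]
  ]
}}

```text
clock: 14.33
tool_pos: [0.5036, -0.0698, 0.2316]
tool_rot: [3.141, -0.523, 0.284]
force: [-0.8, -0.4, -0.7]
width: 0.0009
```

```bash
cat >> h.py <<'E'
def chkh(row=None):
    if row is not None: setcmd(adv(row))
    M=mraw();s=robot.get_state()
    f=lambda T:(M[:3,:3].T@(T[:3,3]+.019*T[:3,2]-M[:3,3]))*1000
    print('t',round(s['clock'],2),'tip cmd',f(cmd()),'meas',f(wpose()),'F',M[:3,:3].T@s['force'])
E
python3 - <<'E'
from h import *
chkh([0,.01,.051,0,0,0])
im=optics.read_camera('side')[:,:,::-1];crop(im,300,130,210,180,3.6,'s10c.png')
E
```

```text
t 14.33 tip cmd [  0.1021 175.2524  40.1858] meas [  0.2184 175.5378  40.508 ] F [-1.0493 -0.1374 -0.1563]
```

View pics/s10c.png

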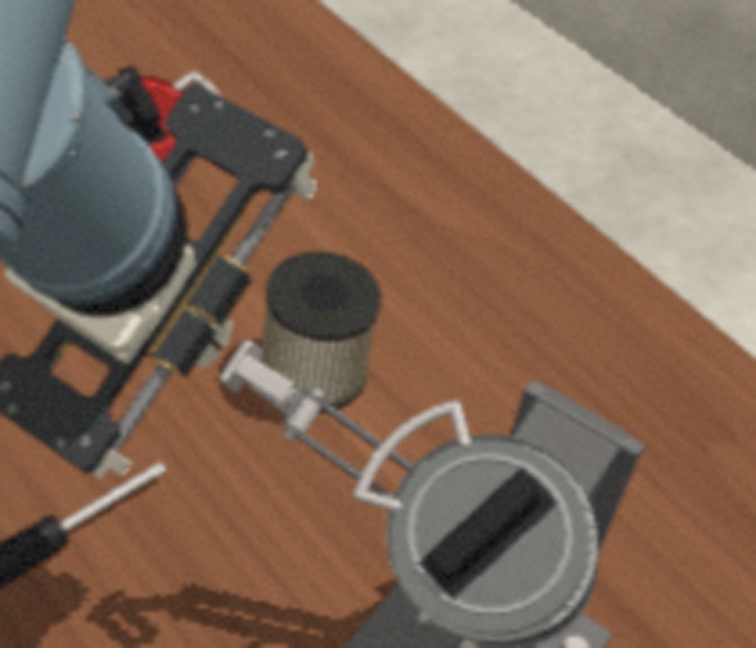

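Emit:
{"op": "carry_out", "data": {
  "deltas": [
    [0, 0.01, 0, 0, 0, 0, -1],
    [0, 0.018, 0, 0, 0, 0, -1],
    [0, 0.024, -0.001, 0, 0, 0, -1],
    [0, 0.029, -0.004, 0, 0, 0, -1],
    [0, 0.035, -0.005, 0, 0, 0, -1],
    [0, 0.04, -0.006, 0, 0, 0, -1],
    [0, 0.046, -0.006, 0, 0, 0, -1],
    [0, 0.051, -0.006, 0, 0, 0, -1]
  ]
}}

```text
clock: 15.05
tool_pos: [0.5151, -0.1203, 0.2365]
tool_rot: [3.141, -0.523, 0.283]
force: [0.3, 1.3, -0.4]
width: 0.0008
```

```bash
python3 - <<'E'
from h import *
chkh([0,.051,-.006,0,0,0])
im=optics.read_camera('side')[:,:,::-1];crop(im,300,130,210,180,3.6,'s11c.png')
im=optics.read_camera('top')[:,:,::-1];crop(im,340,100,140,120,5,'t11c.png')
E
```

```text
t 15.05 tip cmd [  0.0896 124.2526  46.1876] meas [ -0.1111 123.876   46.2985] F [ 0.378   1.151  -0.7002]
```

View pics/s11c.png

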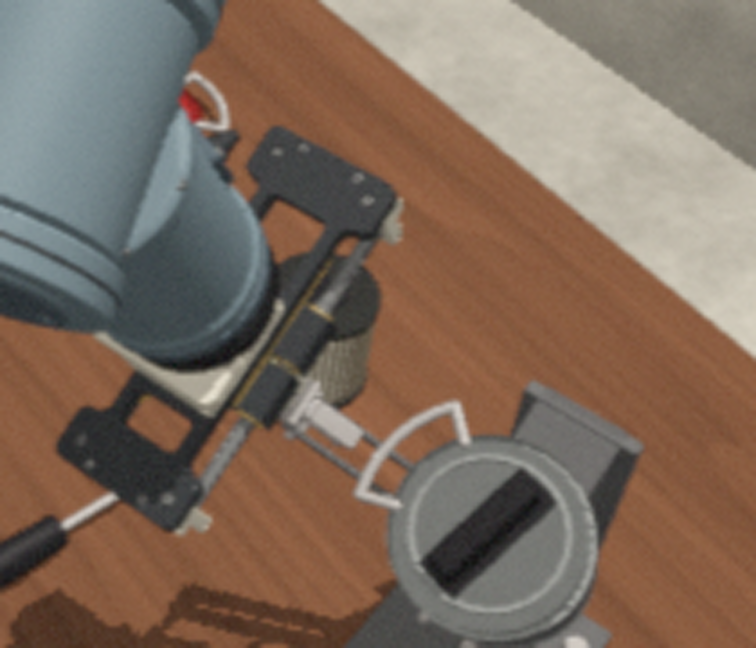

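View pics/t11c.png

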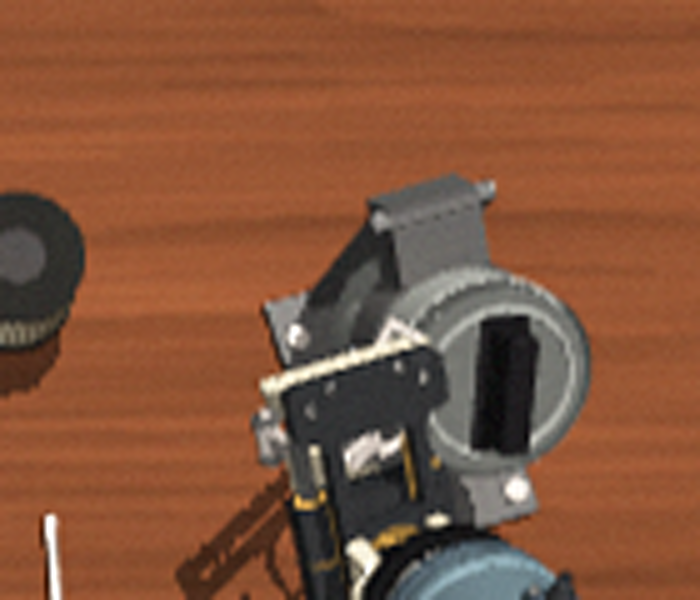

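The hook has followed the fingers: its nose now points in over the eye at about θ≈1.0. I keep pushing along the arc.

Emit:
{"op": "carry_out", "data": {
  "deltas": [
    [0, 0.006, 0.001, 0, 0, 0, -1],
    [0, 0.0115, 0.002, 0, 0, 0, -1],
    [0, 0.017, 0.004, 0, 0, 0, -1],
    [0, 0.022, 0.0065, 0, 0, 0, -1],
    [0, 0.027, 0.0095, 0, 0, 0, -1],
    [0, 0.029, 0.011, 0, 0, 0, -1],
    [0, 0.029, 0.011, 0, 0, 0, -1],
    [0, 0.029, 0.011, 0, 0, 0, -1]
  ]
}}

```text
clock: 15.82
tool_pos: [0.5284, -0.1461, 0.2267]
tool_rot: [3.142, -0.523, 0.283]
force: [0.3, -0.6, 0.4]
width: 0.0004
```

```bash
python3 - <<'E'
from h import *
chkh([0,.029,.011,0,0,0])
E
```

```text
t 15.82 tip cmd [ 0.0756 95.2523 35.1886] meas [-0.1834 95.3901 35.0506] F [ 0.2853 -0.6165  0.3312]
```

Emit:
{"op": "carry_out", "data": {
  "deltas": [
    [0, 0.004, 0.002, 0, 0, 0, -1],
    [0, 0.009, 0.0055, 0, 0, 0, -1],
    [0, 0.012, 0.008, 0, 0, 0, -1],
    [0, 0.014, 0.01, 0, 0, 0, -1],
    [0, 0.016, 0.012, 0, 0, 0, -1],
    [0, 0.018, 0.0145, 0, 0, 0, -1],
    [0, 0.02, 0.0165, 0, 0, 0, -1],
    [0, 0.0205, 0.0175, 0, 0, 0, -1]
  ]
}}

```text
clock: 16.48
tool_pos: [0.5426, -0.1635, 0.2114]
tool_rot: [3.142, -0.523, 0.283]
force: [0.3, -1.1, 0.5]
width: 0.0004
```

```bash
python3 - <<'E'
from h import *
chkh([0,.0205,.0175,0,0,0])
im=optics.read_camera('side')[:,:,::-1];crop(im,300,130,210,180,3.6,'s12c.png')
im=optics.read_camera('wrist')[:,:,::-1];cv2.imwrite('pics/wrist12.png',im)
E
```

```text
t 16.48 tip cmd [ 0.0611 74.7517 17.6893] meas [-0.1587 74.7255 17.4209] F [ 0.2053 -1.1839  0.4285]
```

View pics/s12c.png

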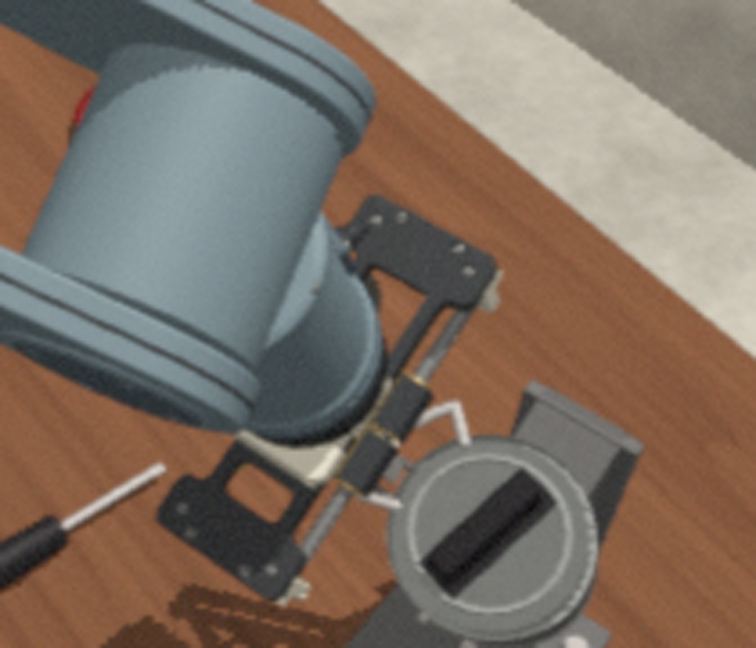

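Emit:
{"op": "carry_out", "data": {
  "deltas": [
    [0, 0.0005, 0.001, 0, 0, 0, -1],
    [0, 0.0005, 0.002, 0, 0, 0, -1],
    [0, 0.0005, 0.0025, 0, 0, 0, -1],
    [0, 0.0005, 0.003, 0, 0, 0, -1],
    [0, 0.0005, 0.0035, 0, 0, 0, -1],
    [0, 0.0005, 0.004, 0, 0, 0, -1],
    [0, 0.0005, 0.004, 0, 0, 0, -1],
    [0, 0.0005, 0.004, 0, 0, 0, -1]
  ]
}}

```text
clock: 17.25
tool_pos: [0.5431, -0.1632, 0.2111]
tool_rot: [3.138, -0.523, 0.288]
force: [-28.1, -0.3, 28.6]
width: 0.0004
```

```bash
python3 - <<'E'
from h import *
chkh([0,.0005,.004,0,0,0])
E
```

```text
t 17.25 tip cmd [ 0.0591 74.2515 13.6893] meas [ 0.1482 74.7904 16.8714] F [-9.1462  7.6026 38.2914]
```

Hard stop at tip z = 16.9 mm with 38 N, where a closed hook's pad should be at 16. I lift off and look.

Emit:
{"op": "carry_out", "data": {
  "deltas": [
    [0, 0, -0.004, 0, 0, 0, -1],
    [0, 0, -0.01, 0, 0, 0, -1],
    [0, 0, -0.03, 0, 0, 0, -1],
    [0, -0.01, -0.055, 0, 0, 0, -1],
    [0, -0.03, -0.085, 0, 0, 0, -1],
    [0, -0.06, -0.11, 0, 0, 0, -1],
    [0, -0.09, -0.13, 0, 0, 0, -1],
    [0, -0.12, -0.14, 0, 0, 0, -1]
  ]
}}

```text
clock: 17.92
tool_pos: [0.4431, -0.0672, 0.3318]
tool_rot: [3.139, -0.525, 0.284]
force: [1.8, 0.3, 0.7]
width: 0.0005
```

```bash
python3 - <<'E'
from h import *
chkh([0,-.12,-.14,0,0,0])
for n,(x,y,w,h,k) in {'side':(340,200,150,130,5),'top':(370,120,100,100,6),'wrist':(150,80,340,180,2.3)}.items():
    im=optics.read_camera(n)[:,:,::-1];cv2.imwrite(f'pics/{n}13.png',im);crop(im,x,y,w,h,k,f'{n}13c.png')
E
```

```text
t 17.92 tip cmd [  0.1618 194.2563 153.6852] meas [  0.7066 195.0036 155.9621] F [ 1.9387 -0.233  -0.2608]
```

View pics/side13c.png

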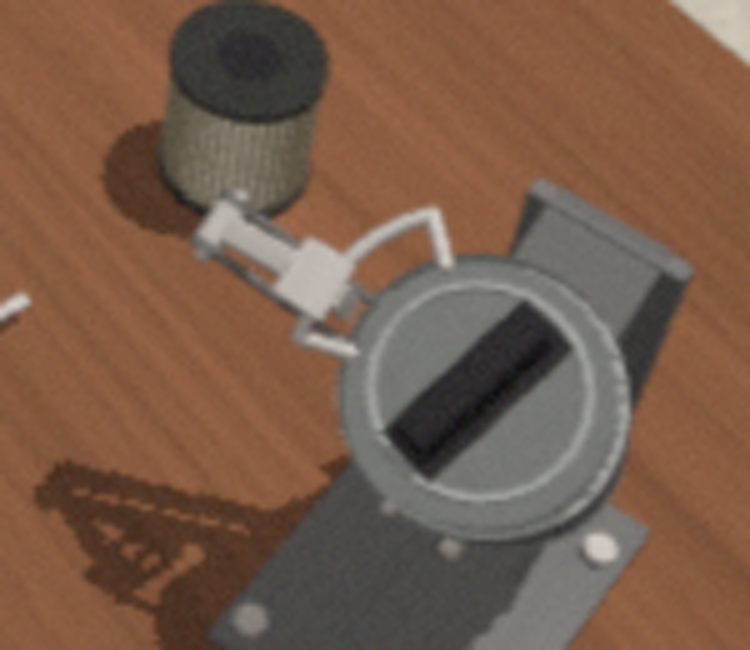

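View pics/top13c.png

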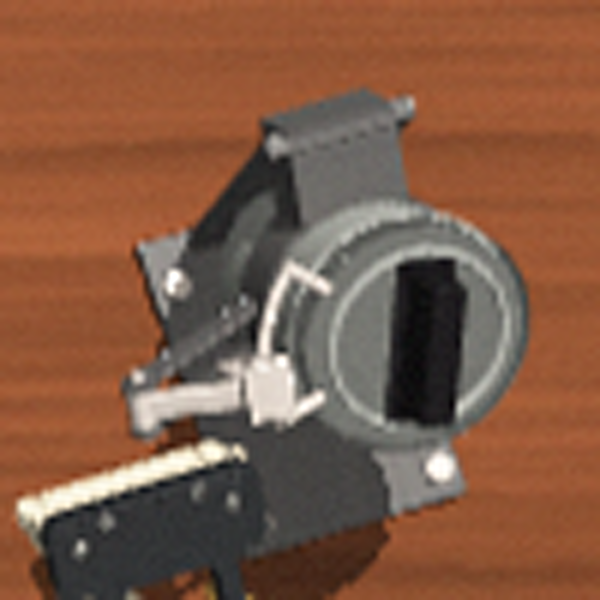

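View pics/wrist13.png

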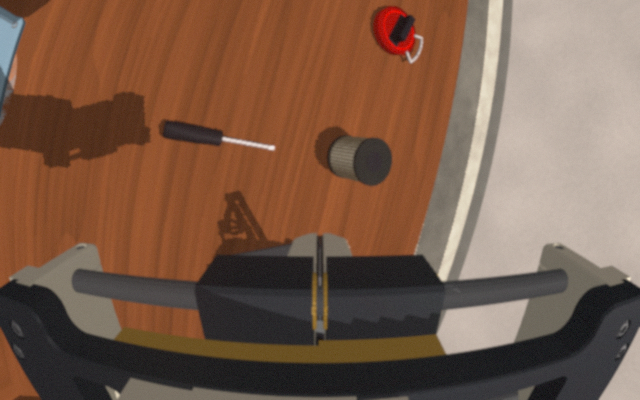

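```bash
python3 - <<'E'
from h import *
M=mframe();M[:3,3]=[.5767,-.2278,.1802]
for th in (0,.06,.12,.2,.3):
    y=.1215-.05*np.cos(th)+.026*np.sin(th);z=-.01+.05*np.sin(th)+.026*np.cos(th);p=M[:3,:3]@[0,y,z]+M[:3,3]
    print(th,proj('side',p),proj('top',p))
p,e=tri([ray('side',403-.4,256.4-.4),ray('top',414.6,184.6)]);print(M[:3,:3].T@(p-M[:3,3])*1000,e)
E
```

```text
0 [401.9667 255.3218] [414.7581 184.8937]
0.06 [400.9783 254.5464] [414.5733 185.4373]
0.12 [399.9188 253.7313] [414.3088 185.9911]
0.2 [398.4026 252.5882] [413.8332 186.7416]
0.3 [396.3562 251.0806] [413.0436 187.6924]
[-0.3191 70.6908 12.8697] [np.float64(0.00017826040574350614), np.float64(0.0001782604057433628)]
```

Both views agree with θ≈0: pad at side pixel (403,256) and top pixel (415,185), close to the closed-hook prediction. Next I look under the jaw from the lower side to check the gate.

```bash
python3 - <<'E'
from h import *
M=mraw()
a=np.deg2rad(55);Rs=R.from_euler('z',.284).as_matrix()
Rt=Rs@np.c_[[0,1,0],[np.cos(a),0,np.sin(a)],[np.sin(a),0,-np.cos(a)]]
jaw=M[:3,:3]@[0,.07,-.005]+M[:3,3]
p=jaw-Rt@[0,-.051,.072]
print(p,delta(Rt,p,cmd()),np.linalg.det(Rt)); print('cam',p+Rt@[0,-.07,-.147], robot.get_state()['joint_pos'])
E
```

```text
[ 0.5354 -0.1705  0.2587] [ 0.0157  0.1242  0.0909 -0.3425  0.3427 -1.5438] 0.9999999999999999
cam [ 0.3813 -0.2155  0.2857] [-0.7732 -0.2647  1.9431  0.4815  1.2244 -1.1707]
```

Emit:
{"op": "carry_out", "data": {
  "deltas": [
    [0, 0, 0, -0.025, 0.025, -0.115, -1],
    [0, 0, 0, -0.05, 0.05, -0.23, -1],
    [0, 0, 0, -0.075, 0.075, -0.345, -1],
    [0, 0, 0, -0.1, 0.1, -0.46, -1],
    [0, 0, 0, -0.125, 0.125, -0.575, -1],
    [0, 0.005, 0, -0.15, 0.15, -0.69, -1],
    [0.002, 0.015, 0.005, -0.178, 0.178, -0.805, -1],
    [0.004, 0.03, 0.01, -0.204, 0.204, -0.92, -1]
  ]
}}

```text
clock: 18.73
tool_pos: [0.4594, -0.0926, 0.3228]
tool_rot: [2.435, -0.384, 1.317]
force: [0.7, 0.0, 0.2]
width: 0.0004
```

```bash
python3 - <<'E'
from h import *
chkh([.004,.03,.01,-.204,.204,-.92])
M=mraw()
a=np.deg2rad(55);Rs=R.from_euler('z',.284).as_matrix()
Rt=Rs@np.c_[[0,1,0],[np.cos(a),0,np.sin(a)],[np.sin(a),0,-np.cos(a)]]
p=M[:3,:3]@[0,.07,-.005]+M[:3,3]-Rt@[0,-.051,.072]
print(delta(Rt,p,cmd()), robot.get_state()['joint_pos'])
E
```

```text
t 18.73 tip cmd [  9.0996 162.5996 144.4133] meas [  8.4336 164.438  144.6112] F [ 0.683  -0.1561 -0.2069]
[-0.0758  0.0434  0.089  -0.1386  0.1385 -0.6238] [-1.0013 -0.3277  2.138   0.8107  1.1134 -2.4684]
```

```bash
python3 - <<'E'
from h import *
T=cmd();M=mraw()
jaw=M[:3,:3]@[0,.07,-.005]+M[:3,3]
print('jaw px now',wproj(T,jaw),'view dir in mouth',M[:3,:3].T@(jaw-(T[:3,3]+T[:3,:3]@[0,-.07,-.147])))
for off in ([0,-.051,.072],[0,-.055,.10]):
  p=jaw-T[:3,:3]@np.array(off)
  print(delta(T[:3,:3],p,T),'cam rel jaw mouth',M[:3,:3].T@(p+T[:3,:3]@[0,-.07,-.147]-jaw))
im=optics.read_camera('wrist')[:,:,::-1];cv2.imwrite('pics/wrist14.png',im)
E
```

```text
jaw px now [233.4509 197.992 ] view dir in mouth [ 0.0876 -0.1483 -0.2908]
[-0.0927  0.0597  0.0964  0.      0.      0.    ] cam rel jaw mouth [-0.0715  0.0303  0.2057]
[-0.0927  0.0637  0.0684  0.      0.      0.    ] cam rel jaw mouth [-0.0757  0.0304  0.2336]
```

View pics/wrist14.png

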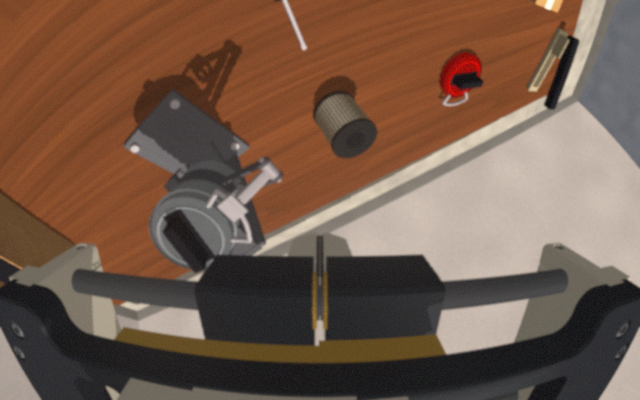

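```bash
python3 - <<'E'
from h import *
crop(cv2.imread('pics/wrist14.png'),170,140,130,110,6,'w14c.png')
a=cv2.imread('pics/side0.png');b=cv2.imread('pics/side13.png')
for n,(x,y,w,h) in {'element':(365,195,45,45),'screwdriver':(280,250,70,50),'carton':(225,130,50,55)}.items():
    A=cv2.cvtColor(a[y:y+h,x:x+w],cv2.COLOR_BGR2GRAY);B=cv2.cvtColor(b[y:y+h,x:x+w],cv2.COLOR_BGR2GRAY);print(n,cv2.absdiff(A,B).mean(),cv2.phaseCorrelate(A.astype(np.float32),B.astype(np.float32)))
E
```

```text
element 12.813333333333333 ((0.7770009654653087, 0.15379491602059048), 0.3477025731404622)
screwdriver 8.918857142857142 ((0.04023242385973447, 0.014286285226678075), 0.9121532405747308)
carton 40.29963636363637 ((-10.424062601352858, -16.58386352377495), 0.13320100768407186)
```

View pics/w14c.png

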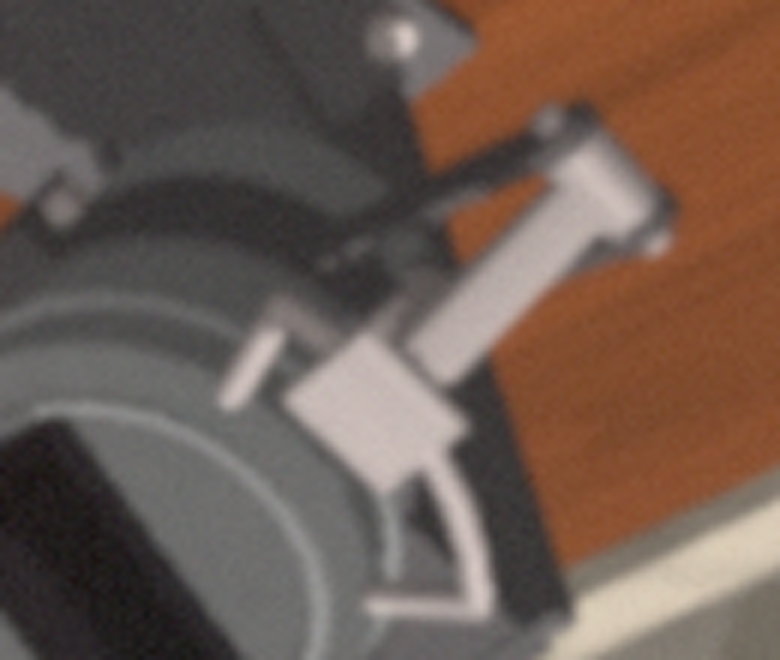

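The close view shows the jaw straddling the eye bar at crop (380,410). The carton figure is probably the arm blocking the side view, so I check it in the top view and let the arm settle before handing in.

Emit:
{"op": "carry_out", "data": {
  "deltas": [
    [0, 0, -0.01, 0, 0, 0, -1],
    [0, 0, -0.02, 0, 0, 0, -1],
    [0, 0, -0.03, 0, 0, 0, -1],
    [0, 0, -0.03, 0, 0, 0, -1],
    [0, 0, -0.03, 0, 0, 0, -1],
    [0, 0, -0.03, 0, 0, 0, -1],
    [0, 0, -0.03, 0, 0, 0, -1],
    [0, 0, -0.03, 0, 0, 0, -1]
  ]
}}

```text
clock: 19.45
tool_pos: [0.4384, -0.0952, 0.3439]
tool_rot: [2.439, -0.388, 1.312]
force: [-0.1, -0.6, -0.1]
width: 0.0008
```

```bash
python3 - <<'E'
from h import *
a=cv2.imread('pics/top0.png');b=optics.read_camera('top')[:,:,::-1].copy();cv2.imwrite('pics/top15.png',b)
for n,(x,y,w,h) in {'element':(322,130,45,45),'screwdriver':(340,195,24,72),'carton':(175,190,60,60)}.items():
    A=cv2.cvtColor(a[y:y+h,x:x+w],cv2.COLOR_BGR2GRAY);B=cv2.cvtColor(b[y:y+h,x:x+w],cv2.COLOR_BGR2GRAY);print(n,cv2.absdiff(A,B).mean(),cv2.phaseCorrelate(A.astype(np.float32),B.astype(np.float32)))
# lid shift in side view between after release and after hooking
a=cv2.imread('pics/side8.png');b=cv2.imread('pics/side13.png')
x,y,w,h=412,250,55,60
print('lid',cv2.phaseCorrelate(*[cv2.cvtColor(i[y:y+h,x:x+w],cv2.COLOR_BGR2GRAY).astype(np.float32) for i in (a,b)]))
s=robot.get_state();print(s['clock'],s['force'])
E
```

```text
element 2.1387654320987655 ((0.5844973024449551, 0.515528687979284), 0.9511654175652398)
screwdriver 2.095486111111111 ((0.02055715003185199, -0.009798622103438959), 0.9889971751857687)
carton 1.8111111111111111 ((0.03180248942977926, -0.022557858047523638), 1.0018076764212713)
lid ((0.06885956729496101, 0.060418073582418685), 0.9827698130077785)
19.5 [ 0.6088 -0.0773 -0.3179]
```

```bash
python3 -c "
from workcell import robot
print(robot.close_job())"
```

```text
the job is handed in; nothing more can be done
None
```

I fitted the grey lid with its key in the notch and seated it. Then I swung the safety hook over and pressed it down onto the eye. The job was handed in at 19.5 s of the 67 s, with the arm clear of everything.

**Lid seating:**
- Turning the held lid was blocked after about 0.03 rad, so the key is in the notch.
- With a 37 N push the lid did not move any further down.
- Touching the top of the grip bar gave 52.5 mm; about 51 would be fully home and 59 would be key on the rim. Raw, that leaves the lid 1.5 mm high, just inside the 1.8 mm limit. The hook's stop came 0.9 mm high in the same frame, so most of it looks like my own height offset.

**Hook:** It reached a hard stop at 38 N, with the pad at 16.9 mm against 16 mm for closed. The top and side pictures both agree with it being closed to within a few hundredths of a radian, and the jaw sits over the eye bar.

**Bystanders:** The carton and screwdriver did not move. The old element showed about half a pixel of shift in the top view, roughly 1–2 mm and far under the 30 mm limit.

**Not confirmed or in disagreement:**
- I could not see the gate itself. That it is shut is inferred from the hook being at its stop; I gave up a view from underneath because the last joint was nearing its limit.
- The fixed cameras put the mouth about 4–5 mm away from where the wrist camera did. I used the wrist-camera position, and the lid went on without side contact until it seated.

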